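# Clamp the high nuts in the draw-latch jig

## Robot

A 7-joint arm with a two-finger parallel gripper is mounted at the origin on the work surface. World frame = base frame: x ahead of the robot, y to its left, z up, the work surface at z = 0. Lengths are in m, angles in rad, forces in N, time in s.
With the tool pointing down it reaches from about 0.4 to 0.85 m from the base axis. Payload 10.4 kg.
Tool frame: the origin (TCP) lies midway between the tips of the shut fingers; the grasp point (between the pads) lies manip.pinch_z behind it (manip.pinch_z is the distance from the TCP to the grasp point, in m); z points along the fingers, y is the direction in which the jaws open and shut (so a half turn about z gives the same grasp; the last joint's range is limited). The gripper opens to 85 mm and grips with 20 to 120 N. Pads are 22 mm wide; open, the fingers measure 114 mm over their backs; the gripper's body (76 mm by 85 mm) begins 54 mm behind the grasp point. The pads swing forward as they close: fully open they stand 13 mm farther back than shut.
Start: joints at [-0.023, 0.332, -0.065, 1.46, 0.022, 1.35, -0.088], TCP at [0.625, 0, 0.231] pointing down, gripper open.
Joint ranges: [-2.6, 2.6], [-0.5, 2.12], [-1.47, 1.34], [0.16, 2.42], [-1.27, 4.41], [0.06, 2.06], [-2.6, 2.6]. Speed limits (rad/s): [2.22, 2.22, 2.79, 2.79, 3.14, 3.14, 3.14].

## Interface

Orientations are given as a unit quaternion [x, y, z, w].
In Python, from workcell import manip gives the robot as it stands.
- The arm moves only by the shell command python3 -m handwheel 'ROWS' [FORCE]. ROWS is JSON, a list that holds one entry, the list of rows, each a list of 7 numbers: the shift along the tool's x, y, z in m, then the turn, a rotation vector about the tool's x, y, z in rad, then the finger opening in m, from 0 to 0.0854. In form: [[[tx, ty, tz, ax, ay, az, claw], ...]]. A call has 1 to 8 rows; each row is the pose to reach, as a shift and turn from the pose commanded when the call began, along the tool's axes at that moment; what a row does not reach only later rows make up. A row lasts 1/8 s, in which the tool goes at most 62.5 mm and 10.7 degrees, less where a joint would pass 70% of its speed; a pose out of reach is approached as far as the arm can. A call with a gripper value outside its range is refused whole. The fingers move at their own pace and stop on an object; FORCE is the grip in N (left out, the last holds). Time passes only in rows, so rows that repeat a pose let the fingers close. It gives the time, the measured TCP pose, the force and the opening at its end, in the units of the state.
- manip.get_obs(): the state, without advancing time (a new reading comes with each control period).
- manip.camera(name): name is "scene" or "side" or "wrist"; returns the picture (420x560x3 uint8, blue, green, red); there is no depth.
- manip.calibration(name): a dict with "fx", "fy", "cx", "cy" (pixels), "k1" (the pictures are not rectified: a ray, as slopes to the right and down, at radius r is drawn at 1 + k1 r^2 times it, then the intrinsics apply), "view" (4x4, takes a point from world to camera coordinates); the wrist camera has in their place "tool_from_camera" (4x4, takes a point from camera to tool coordinates, whose origin is the TCP and whose axes are the flange's). Camera axes: x right, y up, looking along -z (the intrinsics and any distortion apply to the point x, -y, -z); pixel columns grow to the right and rows downward; lengths in m; the calibration is good to about 2 mm. A picture is of the moment at which its call begins: read the wrist's pose just before it. calibration takes no time and is no camera call.
- manip.hand_in(): hands the job in, once; it reports no verdict.
The state is a dict: "clock": time; "joint_pos": joint angles; "joint_velocities": joint speeds; "tau": joint torques, N m; "position": TCP position; "ee_rot": TCP orientation; "ft_force": force on the tool from outside, world axes, zero at the start; "torque": the same for the moment, N m; "grip_width": opening from 0.0 (shut) to 1.0 (fully open).
Only numpy, scipy, OpenCV 4.12 (cv2) and the standard library are available. Lean on these libraries where they do the work, as an engineer would, in place of code of your own. Each camera call takes 0.05 s, during which the arm holds its last target.

## Task

Two small hex nuts from the last job were left in the clamping jig: take them out and put them in the grey tray with the other small one. Then stand every M24 nut (36 mm across flats and 36 mm high, not the bigger or smaller sizes) in the jig between the jaws with two flats square to the jaws, slide the jaw up to them, hook the draw latch's wire loop over the keeper, and only then press the lever down flat past centre so that the nuts are gripped. Leave the other sizes on the bench and the tools lying around where they are.

Things in the scene. Friction and masses are not known exactly. Their poses are not given: they have to be found in the camera images.
- jig: clamping jig, MDF board 12 mm thick fixed on the bench. Origin on the bench under the middle of the fixed jaw's face. x: from the sliding jaw to the fixed jaw (away from the robot), y along the jaws, z up. Board top z = 12 mm (x -160 to 125) is the floor the nuts stand on. Both jaws: y -155 to 155 mm, tops at z = 26 mm (14 mm high), end stops at y = -147 and 147 mm. Fixed jaw x 0 to 63 mm; draw latch on its top at mid-length: keep nuts 60 mm to its left or right
- jaw (a joint): gap between the jaws in m (0 = shut, starts 0.068 to 0.076, stop at 0.078). The sliding jaw runs along the jig's x with 2.5 N of friction and stays where it is left; push it on its back. The latch can draw it the last 10 mm or so
- jaw_back (a point): middle of the sliding jaw's back face (towards -x of the jig, 45 mm behind its gripping face), 19 mm above the bench; axes as the jig
- keeper (a point): steel hook plate 24 mm wide, 3 mm thick, mid-length on the sliding jaw's top, leaning 24 degrees away from the latch (to -x). The point is in the plate near its foot, 11.5 mm behind the gripping face, 31 mm above the bench; its tip is 13 mm higher and 6 mm farther to -x. Axes as the jig. The loop's bar goes down behind it (-x side) onto the jaw's top and is then drawn against its foot
- lever (a joint): latch lever angle in rad: 0 = flat along +x of the jig, 1.57 upright, more = leaning towards the sliding jaw (stop 2.3). Starts 1.6 to 1.9. Stays where left while the loop is slack (friction 0.11 N m). With the loop hooked it is stiffest near 0.4, passes centre near 0.15 and is then held down by the loop's pull
- lever_pivot (a point): the lever's pivot: 24 mm to +x of the fixed jaw's face, 40 mm above the bench, mid-length. Its x runs along the lever to the free end, its z is square to the lever's top face
- lever_end (a point): free end of the lever, on its top side, 88 mm from the pivot. The lever is a steel strip 24 mm wide, its top face 6 mm above the pivot line when flat, 104 mm long. Push it on the face that looks to the sliding jaw when upright (upwards when flat)
- loop (a joint): angle of the wire loop about its pivot on the lever, rad; the loop's elevation above level, pointing to the sliding jaw, is this minus lever. Starts standing up at 0.85 to 1.4. Light friction (0.02 N m): a steep loop stays, a low one sinks by its weight. Open, the latch stands up to 155 mm above the bench
- loop_end (a point): middle of the bar at the loop's free end. Wire 5.6 mm thick, 44.6 mm wide over its two parallel straight legs, which may be gripped from outside. x of this frame points from the bar along the legs to the loop's pivot, 89.5 mm away. That pivot is on the lever, 18 mm from the lever's pivot, along the lever (0.05 rad below its line)
- bow (a joint): stretch of the loop's springs in m (8 N per mm, stop at 0.008); about 0.004 when the latch is shut on 36 mm nuts
- tray: low grey plastic tray fixed on the bench, 180 (x) x 130 (y) x 20 mm high, walls and floor 3 mm. Origin: centre of its underside
- nut1: high steel hex nut of the size to clamp (M24): 36 mm across flats, 41.6 mm across corners, 36 mm high, 0.21 kg, bored through, standing on end. Origin: centre of its underside; z up its bore, x square to one pair of flats (the others at 60 and 120 degrees). Two to four of nut1 to nut4 are present
- nut2: high steel hex nut of the size to clamp (M24): 36 mm across flats, 41.6 mm across corners, 36 mm high, 0.21 kg, bored through, standing on end. Origin: centre of its underside; z up its bore, x square to one pair of flats (the others at 60 and 120 degrees). Two to four of nut1 to nut4 are present
- nut3: high steel hex nut of the size to clamp (M24): 36 mm across flats, 41.6 mm across corners, 36 mm high, 0.21 kg, bored through, standing on end. Origin: centre of its underside; z up its bore, x square to one pair of flats (the others at 60 and 120 degrees). Two to four of nut1 to nut4 are present
- nut4: high steel hex nut of the size to clamp (M24): 36 mm across flats, 41.6 mm across corners, 36 mm high, 0.21 kg, bored through, standing on end. Origin: centre of its underside; z up its bore, x square to one pair of flats (the others at 60 and 120 degrees). Two to four of nut1 to nut4 are present
- left_a: small high steel hex nut (M20), 30 mm across flats, 34.6 mm across corners, 30 mm high, 0.13 kg, left standing between the open jaws, towards the jig's -y end; it belongs in the tray. Origin: centre of its underside, z up its bore, x square to a pair of flats
- left_b: small high steel hex nut (M20), 30 mm across flats, 34.6 mm across corners, 30 mm high, 0.13 kg, left standing between the open jaws, towards the jig's +y end; it belongs in the tray. Origin: centre of its underside, z up its bore, x square to a pair of flats
- tray_nut: another such small nut (30 mm across flats, 30 mm high), standing in the tray at the end towards the tray's -x; stays in the tray
- small_nut: look-alike on the bench: 30 mm across flats, 30 mm high; stays where it is. Origin: centre of its underside
- big_nut: look-alike on the bench: 46 mm across flats, 53 mm across corners, 45 mm high; stays where it is. Origin: centre of its underside
- try_square: small try square lying on the bench: aluminium stock 80 x 16 x 14 mm, steel blade 115 mm; stays where it is. Origin: under the stock's middle
- pencil: red carpenter's pencil, 170 mm, lying on the bench; stays where it is. Origin: middle of its underside
- tape_measure: black tape measure, about 70 x 70 x 32 mm, lying on the bench; stays where it is. Origin: under its middle
Things that resemble listed ones, but are neither listed nor needed, are in the scene too. Leave any blue look-alike of the left_b alone.

How it is judged:
By the outcome, as a careful person would: the job done as asked, in the order asked, and still so for the second after the job is handed in, with the robot touching nothing.
Of nut1, nut2, nut3, nut4 only 2 to 4 are there at a start; the rules pass over those that are not, and their reading is None.
At some moment in a run one of nut1, nut2, nut3, nut4 may be knocked a few centimetres aside while the robot is not near it.
Once in a run the grip may slacken for a moment while it holds something.
It also fails if it takes over 210 s, if anything falls off the work surface, if the arm or the gripper's body presses on something with over 40 N, if the wrist force passes 120 N, or if a joint passes its speed limit or range.

## Working session

There is one attempt and no reset: what is moved stays moved. The work goes in short steps, Python scripts to look and compute and a shell command to move; the robot and the scene stay as the last step left them, time stands still between calls to the robot, and variables do not carry over. Pictures are saved under pics/ and viewed, and the job is handed in when it is done.

```bash
ls; mkdir -p pics; python3 - <<'E'
from workcell import manip
import cv2
print(manip.get_obs(), manip.pinch_z)
for n in ["scene","side","wrist"]:
    c=manip.calibration(n); print(n,c)
    cv2.imwrite(f"pics/{n}0.png",manip.camera(n))
E
```

```text
pics
{'clock': 0.0, 'joint_pos': array([-0.0225739 ,  0.33285651, -0.06471215,  1.46092758,  0.02161474,
        1.34989085, -0.08850517]), 'joint_velocities': array([-4.73371749e-04,  3.54315901e-05,  1.26209415e-03,  1.30453950e-03,
        7.84029710e-04,  3.82908696e-04,  1.00466128e-03]), 'tau': array([ 4.98105128e-04, -6.25449800e+01,  4.97091911e-02, -3.91610491e+01,
        1.63588714e-02,  9.83294769e-03, -6.01235030e-06]), 'position': array([ 6.24633938e-01, -1.87598200e-05,  2.30532116e-01]), 'ee_rot': array([ 7.07105142e-01,  7.07108081e-01, -5.15648378e-04, -4.63088242e-04]), 'ft_force': array([-0.16331173, -0.06174766,  0.589299  ]), 'torque': array([ 0.00493806,  0.02220797, -0.01589981]), 'grip_width': 1.0006383180640246} 0.0187
scene {'fx': 386.5083170392082, 'fy': 386.5083170392082, 'cx': 284.3925557832094, 'cy': 209.15790942218962, 'k1': -0.01549395864830982, 'view': array([[ 0.59235065,  0.80558045,  0.0126827 , -0.36292921],
       [-0.54610388,  0.38988194,  0.7414598 ,  0.20699042],
       [ 0.59236076, -0.44613026,  0.67087743, -1.34400562],
       [ 0.       
[... 233 characters left out ...]
 ,  0.55041508],
       [ 0.0949053 , -0.59140288,  0.80077189, -0.06825973],
       [-0.11743713,  0.7921344 ,  0.59894207, -1.07430119],
       [ 0.        ,  0.        ,  0.        ,  1.        ]])}
wrist {'fx': 292.9973138564502, 'fy': 292.9973138564502, 'cx': 278.2052284842411, 'cy': 216.82623744796555, 'k1': -0.051161306031220356, 'tool_from_camera': array([[-3.84524350e-04,  9.45752637e-01,  3.24887368e-01,
         8.34657903e-02],
       [ 9.99998253e-01, -2.30596134e-04,  1.85482921e-03,
        -4.25418698e-04],
       [ 1.82912738e-03,  3.24887514e-01, -9.45750896e-01,
        -1.43500285e-01],
       [ 0.00000000e+00,  0.00000000e+00,  0.00000000e+00,
         1.00000000e+00]])}
```

View pics/scene0.png

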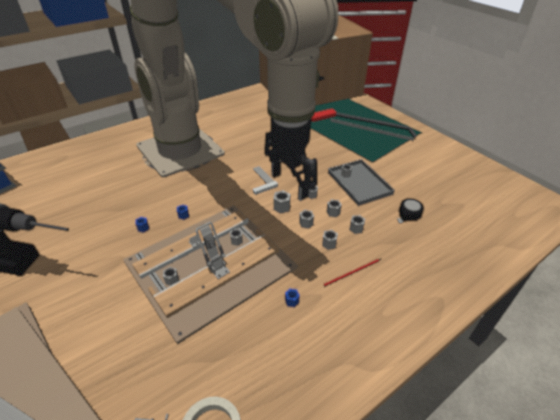

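View pics/side0.png

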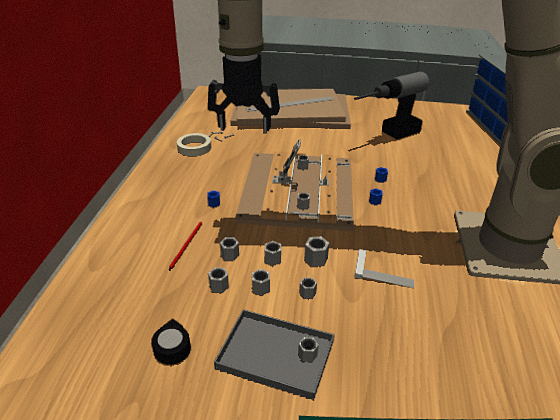

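View pics/wrist0.png

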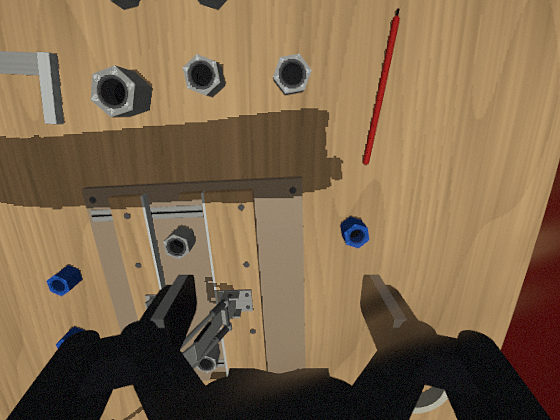

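```bash
cat > h.py <<'E'
import numpy as np, cv2, sys, json
from workcell import manip
from scipy.spatial.transform import Rotation as R
def T_wc(n):
    c=manip.calibration(n)
    if n!="wrist": return np.linalg.inv(c["view"])
    o=manip.get_obs(); T=np.eye(4); T[:3,:3]=R.from_quat(o["ee_rot"]).as_matrix(); T[:3,3]=o["position"]
    return T@c["tool_from_camera"]
class Cam:
    def __init__(s,n,save=None):
        s.n=n; s.T=T_wc(n); s.c=manip.calibration(n); s.img=manip.camera(n)
        c=s.c; s.K=np.array([[c["fx"],0,c["cx"]],[0,c["fy"],c["cy"]],[0,0,1.]]); s.d=np.array([c["k1"],0,0,0.])
        if save:
            cv2.imwrite(f"pics/{save}.png",s.img); np.savez(f"pics/{save}.npz",T=s.T,K=s.K,d=s.d)
    @classmethod
    def load(cls,n):
        s=cls.__new__(cls); z=np.load(f"pics/{n}.npz"); s.T,s.K,s.d=z["T"],z["K"],z["d"]; s.img=cv2.imread(f"pics/{n}.png"); return s
    def ray(s,uv):
        p=cv2.undistortPoints(np.array(uv,float).reshape(1,-1,2),s.K,s.d).reshape(-1,2)
        d=np.c_[p[:,0],-p[:,1],-np.ones(len(p))]@s.T[:3,:3].T
        return s.T[:3,3],d
    def hit(s,uv,z):
        o,d=s.ray(uv); return o+d*((z-o[2])/d[:,2])[:,None]
    def proj(s,P):
        P=np.atleast_2d(P); q=(P-s.T[:3,3])@s.T[:3,:3]; q=q*[1,-1,-1]
        return cv2.projectPoints(q,np.zeros(3),np.zeros(3),s.K,s.d)[0].reshape(-1,2)
def tri(c1,u1,c2,u2):
    o1,d1=c1.ray(u1); o2,d2=c2.ray(u2); d1=d1[0];d2=d2[0]
    A=np.c_[d1,-d2]; t=np.linalg.lstsq(A,o2-o1,rcond=None)[0]
    a=o1+t[0]*d1;b=o2+t[1]*d2; return (a+b)/2,np.linalg.norm(a-b)
def crop(img,u,v,w,h,k,name):
    x0,y0=int(u-w/2),int(v-h/2); x0=max(x0,0);y0=max(y0,0)
    cv2.imwrite(f"pics/{name}.png",cv2.resize(img[y0:y0+h,x0:x0+w],None,fx=k,fy=k,interpolation=cv2.INTER_CUBIC)); print(name,"origin",x0,y0,"scale",k)
def tool(P):
    "world point(s) -> shift in tool axes from current TCP"
    o=manip.get_obs(); return (np.atleast_2d(P)-o["position"])@R.from_quat(o["ee_rot"]).as_matrix()
E
python3 - <<'E'
from h import *
s=Cam("side","side1"); c=Cam("scene","scene1"); w=Cam("wrist","wrist1")
crop(s.img,270,285,200,150,4,"s1a")
crop(w.img,200,280,266,200,3,"w1a")
print(s.T[:3,3],c.T[:3,3])
for n,p in [("a",(229,243)),("b",(273,248)),("big",(317,243)),("c",(218,274)),("d",(261,276)),("e",(308,283)),("tn",(308,344))]:
    print(n,s.hit(p,.036)[0].round(3))
print("tray",s.hit([(247,312),(334,333),(216,353),(311,396)],.02).round(3))
E
```

```text
s1a origin 170 210 scale 4
w1a origin 67 180 scale 3
[0.42441995 0.89367028 0.69495348] [ 1.12415581 -0.38793473  0.75279088]
a [0.637 0.131 0.036]
b [0.54  0.132 0.036]
big [0.448 0.101 0.036]
c [0.637 0.229 0.036]
d [0.551 0.221 0.036]
e [0.456 0.226 0.036]
tn [0.442 0.375 0.036]
tray [[0.563 0.305 0.02 ]
 [0.398 0.33  0.02 ]
 [0.598 0.407 0.02 ]
 [0.427 0.466 0.02 ]]
```

View pics/s1a.png

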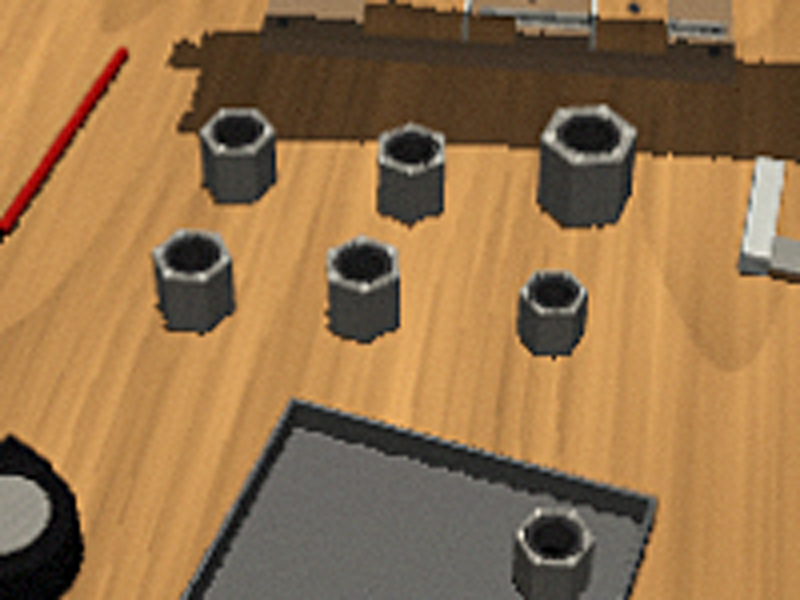

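View pics/w1a.png

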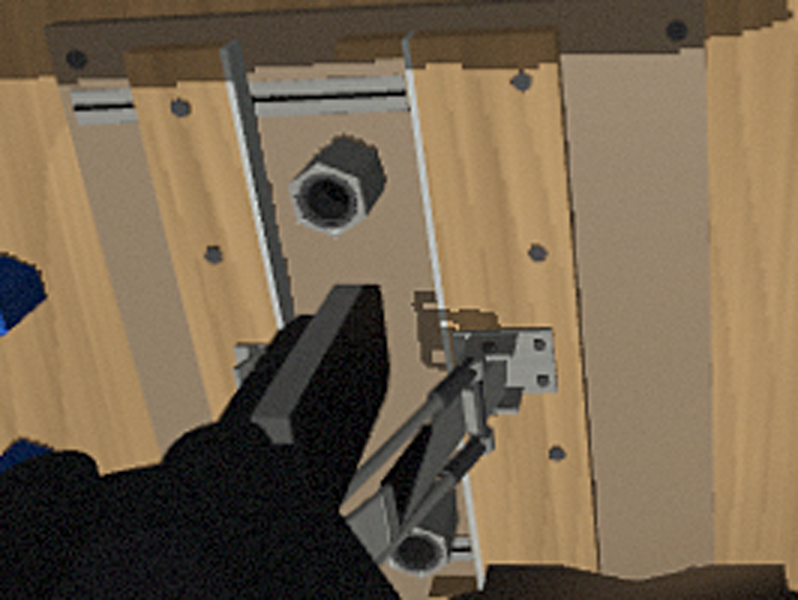

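```bash
python3 -m handwheel '[[[0.06,-0.025,0,0,0,0,0.0854],[0.12,-0.05,0,0,0,0,0.0854],[0.17,-0.075,0,0,0,0,0.0854],[0.2,-0.075,0,0,0,0,0.0854],[0.2,-0.075,0,0,0,0,0.0854]]]'
python3 - <<'E'
from h import *
w=Cam("wrist","wrist2")
E
```

```text
clock: 0.92
position: [0.549, 0.2031, 0.2313]
ee_rot: [0.705, 0.709, 0.0, -0.0]
ft_force: [0.6, -0.2, -0.1]
grip_width: 0.998
```

View pics/wrist2.png

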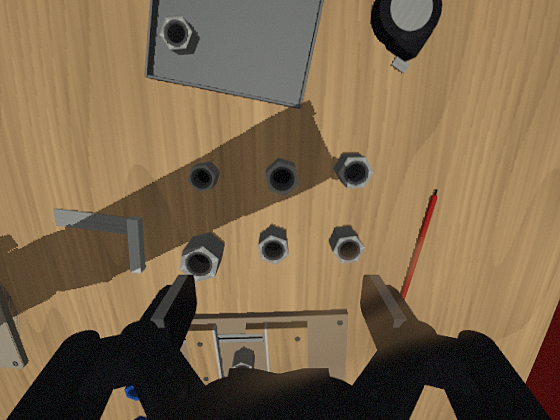

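```bash
python3 - <<'E'
from h import *
w=Cam.load("wrist2")
crop(w.img,277,215,200,140,4,"w2a")
E
```

```text
w2a origin 177 145 scale 4
```

View pics/w2a.png

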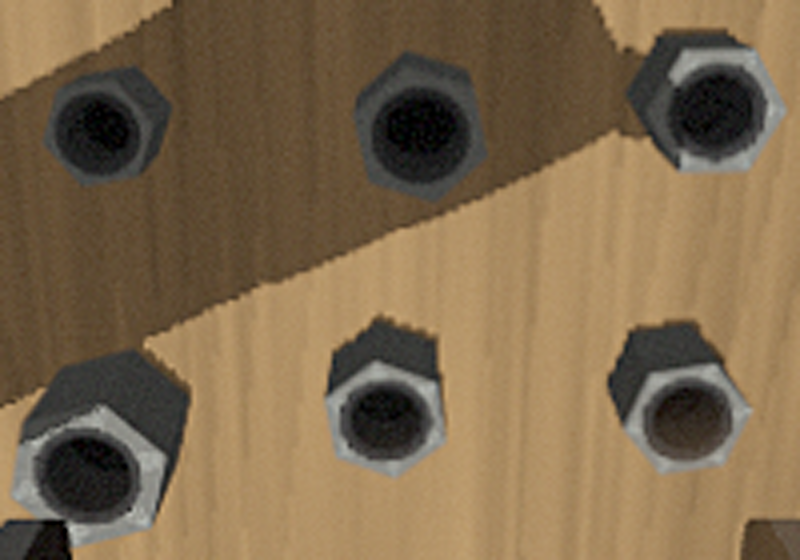

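```bash
python3 - <<'E'
from h import *
w=Cam.load("wrist2")
o=np.array([177,145])
def wpt(L,z): return w.hit(np.array(L)/4+o-0.375,z)
H={"a":[(626,412),(665,370),(720,365),(750,410),(720,462),(665,473)],
"b":[(328,397),(382,362),(438,380),(444,440),(393,476),(336,455)],
"c":[(690,50),(757,50),(785,110),(745,170),(680,168),(655,110)],
"big":[(15,500),(25,440),(98,408),(165,455),(152,525),(75,543)]}
for k,L in H.items():
    for z in (.030,.036,.045):
        P=wpt(L,z)
        print(k,z,[round(1e3*np.linalg.norm(P[i]-P[i+3]),1) for i in range(3)],P.mean(0).round(4))
# shadow/hole : blob of dark hole
g=cv2.cvtColor(w.img,cv2.COLOR_BGR2GRAY)
for k,(u,v) in dict(e=(201,177),d=(281,178),c=(355,172),big=(198,263),b=(273,249),a=(348,249)).items():
    q=cv2.GaussianBlur(g,(3,3),0)
    sub=q[v-16:v+17,u-16:u+17]; 
    print(k,sub[16,:].tolist())
E
```

```text
a 0.03 [np.float64(40.3), np.float64(38.8), np.float64(41.3)] [0.6405 0.1253 0.03  ]
a 0.036 [np.float64(39.6), np.float64(38.1), np.float64(40.6)] [0.6389 0.1281 0.036 ]
a 0.045 [np.float64(38.6), np.float64(37.1), np.float64(39.5)] [0.6365 0.1323 0.045 ]
b 0.03 [np.float64(40.4), np.float64(40.7), np.float64(42.6)] [0.5419 0.1238 0.03  ]
b 0.036 [np.float64(39.7), np.float64(40.0), np.float64(41.8)] [0.542  0.1266 0.036 ]
b 0.045 [np.float64(38.7), np.float64(39.0), np.float64(40.7)] [0.5422 0.1309 0.045 ]
c 0.03 [np.float64(40.7), np.float64(40.7), np.float64(38.8)] [0.6406 0.2248 0.03  ]
c 0.036 [np.float64(40.0), np.float64(40.0), np.float64(38.2)] [0.639  0.2259 0.036 ]
c 0.045 [np.float64(38.9), np.float64(38.9), np.float64(37.2)] [0.6365 0.2275 0.045 ]
big 0.03 [np.float64(54.4), np.float64(50.6), np.float64(51.7)] [0.4429 0.1011 0.03  ]
big 0.036 [np.float64(53.5), np.float64(49.7), np.float64(50.8)] [0.4448 0.1043 0.036 ]
big 0.045 [np.float64(52.0), np.float64(48.4), np.float64(49.4)] [0.4475 0.1091 0.045 ]
e [80, 81, 81, 79, 74, 61, 46, 38, 33, 24, 21, 22, 21, 15, 10, 9, 6, 6, 8, 5, 4, 8, 9, 12, 24, 34, 47, 67, 76, 67, 53, 47, 52]
d [83, 79, 76, 74, 63, 45, 34, 28, 17, 7, 5, 8, 7, 4, 5, 8, 8, 8, 6, 7, 7, 6, 7, 9, 12, 18, 24, 30, 40, 58, 72, 75, 74]
c [68, 72, 74, 73, 63, 46, 33, 27, 24, 24, 21, 19, 19, 20, 21, 21, 22, 20, 18, 18, 19, 20, 21, 23, 22, 27, 44, 59, 74, 111, 152, 160, 153]
big [141, 143, 135, 107, 75, 55, 39, 29, 28, 27, 24, 23, 24, 27, 28, 30, 31, 31, 30, 29, 27, 27, 27, 27, 26, 25, 29, 46, 62, 83, 122, 144, 144]
b [155, 150, 145, 144, 127, 92, 68, 50, 30, 25, 28, 25, 21, 21, 19, 19, 19, 15, 12, 15, 21, 25, 28, 28, 33, 47, 67, 93, 121, 134, 128, 132, 152]
a [73, 77, 113, 141, 143, 116, 83, 64, 48, 34, 33, 37, 37, 34, 34, 36, 39, 42, 43, 41, 41, 42, 41, 42, 46, 57, 66, 85, 127, 152, 150, 144, 143]
```

```bash
python3 - <<'E'
from h import *
w=Cam.load("wrist1"); s=Cam.load("side1"); c=Cam.load("scene1")
o=np.array([67,180])
def W(p,z): return w.hit(np.array(p)/3+o-.33,z)[0].round(4)
print("fixed face",W((407,35),.026),W((482,580),.026))
print("slide face",W((233,45),.026),W((285,320),.026))
print("board +y edge", W((50,25),.012),W((705,5),.012))
print("leftb", W((330,197),.042))
crop(c.img,205,265,200,150,4,"c1a")
crop(s.img,300,180,150,110,5,"s1b")
E
```

```text
fixed face [ 0.5306 -0.0032  0.026 ] [ 0.5436 -0.2959  0.026 ]
slide face [ 0.4576 -0.0072  0.026 ] [ 0.4619 -0.1383  0.026 ]
board +y edge [ 0.3707 -0.0016  0.012 ] [0.6531 0.0061 0.012 ]
leftb [ 0.4966 -0.0685  0.042 ]
c1a origin 105 190 scale 4
s1b origin 225 125 scale 5
```

View pics/c1a.png

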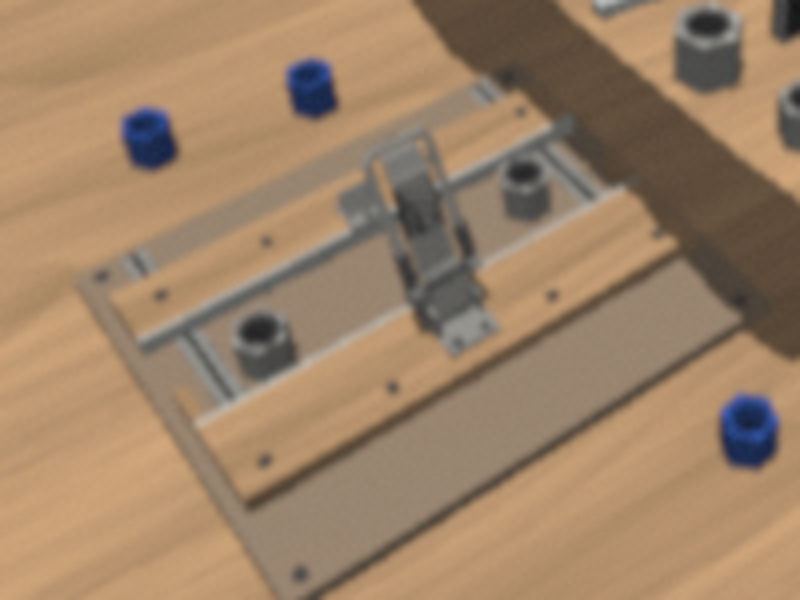

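View pics/s1b.png

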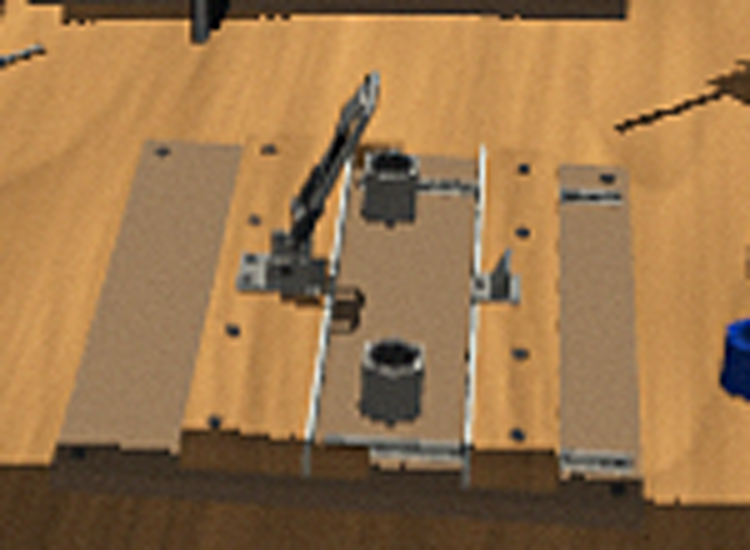

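```bash
python3 -m handwheel '[[[-0.05,0,-0.03,0,0,0,0.0854],[-0.1,0,-0.06,0,0,0,0.0854],[-0.15,0,-0.09,0,0,0,0.0854],[-0.21,0,-0.1,0,0,0,0.0854],[-0.27,0,-0.1,0,0,0,0.0854],[-0.31,-0.02,-0.1,0,0,0,0.0854],[-0.31,-0.02,-0.1,0,0,0,0.0854]]]'
python3 - <<'E'
from h import *
w=Cam("wrist","wrist3")
crop(w.img,230,230,280,210,2.85,"w3a")
E
```

```text
clock: 1.85
position: [0.5283, -0.1158, 0.3317]
ee_rot: [0.71, 0.704, -0.0, 0.001]
ft_force: [-0.0, 0.8, 0.8]
grip_width: 1.003
w3a origin 90 125 scale 2.85
```

View pics/w3a.png

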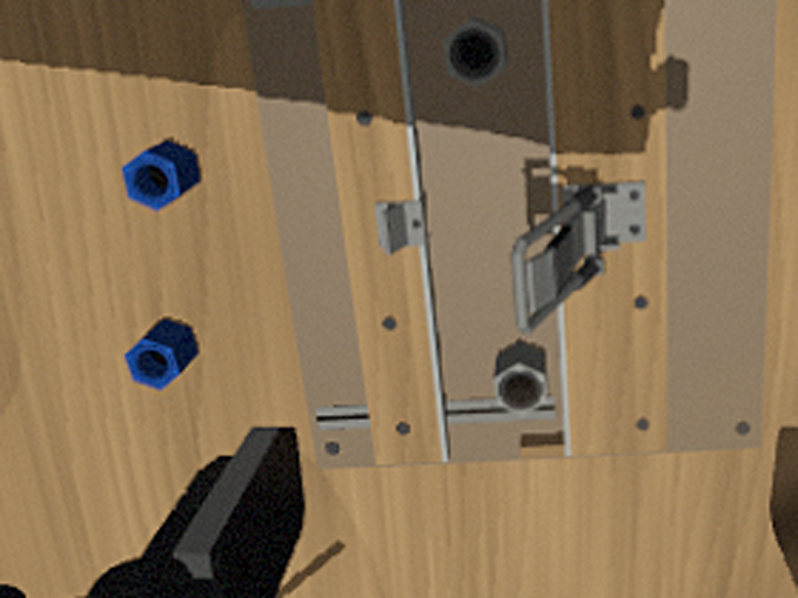

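```bash
python3 - <<'E'
from h import *
w=Cam.load("wrist3")
crop(w.img,230,100,280,200,2.85,"w3b")
o=np.array([90,125])
def W(p,z): return w.hit((np.array(p)-1)/2.85+o,z)[0].round(4)
print("fixed face",W((546,0),.026),W((568,455),.026))
print("slide face",W((398,0),.026),W((446,460),.026))
print("board -y edge", W((322,467),.012),W((760,447),.012))
print("lefta top", W((521,387),.042))
print("leftb top", W((475,52),.042))
print("keeper foot", W((405,222),.026), "latch plate", W((625,212),.028))
E
```

```text
w3b origin 90 0 scale 2.85
fixed face [ 0.5322 -0.0439  0.026 ] [ 0.5442 -0.3134  0.026 ]
slide face [ 0.4558 -0.043   0.026 ] [ 0.4684 -0.3164  0.026 ]
board -y edge [ 0.386  -0.3302  0.012 ] [ 0.6674 -0.3178  0.012 ]
lefta top [ 0.5163 -0.2577  0.042 ]
leftb top [ 0.496  -0.0684  0.042 ]
keeper foot [ 0.4525 -0.1623  0.026 ] latch plate [ 0.5754 -0.1571  0.028 ]
```

View pics/w3b.png

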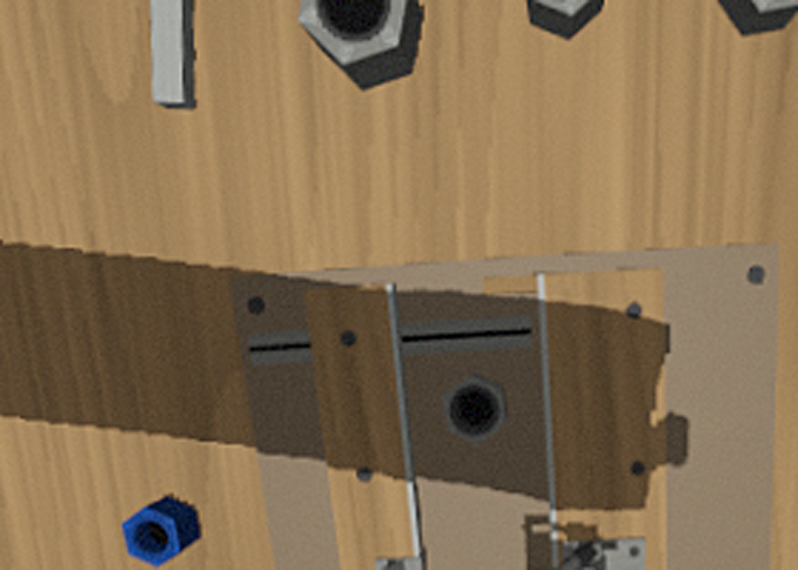

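```bash
cat >> h.py <<'E'
E
python3 - <<'E'
from h import *
w=Cam.load("wrist3")
def W(p,z): return w.hit((np.array(p)-1)/2.85+np.array([90,0]),z)[0].round(4)
E1=W((540,258),.012);print("board +y edge",W((340,265),.012),E1,W((775,244),.012))
print("face end +y",W((541,273),.026), "slide end",W((391,285),.026))
a=0.0445;X=np.array([np.cos(a),np.sin(a)]);Y=np.array([-np.sin(a),np.cos(a)])
for n,p in dict(kf=(.4525,-.1623),plate=(.5754,-.1571),f1=(.5322,-.0439),f2=(.5442,-.3134),e1=E1[:2],em=(.6674,-.3178),fe=W((541,273),.026)[:2]).items():
    print(n,np.dot(p,X).round(4),np.dot(p,Y).round(4))
for n in("lefta","leftb"): pass
crop(w.img,90+521/2.85,125+387/2.85,40,30,20,"w3la"); crop(w.img,90+475/2.85,125+52/2.85,40,30,20,"w3lb")
E
cd pics; python3 -c "
import cv2,numpy as np
a=cv2.imread('w3la.png');b=cv2.convertScaleAbs(cv2.imread('w3lb.png'),alpha=2)
cv2.imwrite('w3l.png',cv2.resize(np.vstack([a,b]),None,fx=.5,fy=.5))"
```

```text
board +y edge [0.4261 0.0027 0.012 ] [0.5296 0.0046 0.012 ] [0.6505 0.011  0.012 ]
face end +y [ 0.53   -0.0036  0.026 ] slide end [ 0.4543 -0.0083  0.026 ]
kf 0.4448 -0.1823
plate 0.5678 -0.1825
f1 0.5297 -0.0675
f2 0.5297 -0.3373
e1 0.5293 -0.019
em 0.6526 -0.3472
fe 0.5293 -0.0272
w3la origin 252 245 scale 20
w3lb origin 236 128 scale 20
```

View pics/w3l.png

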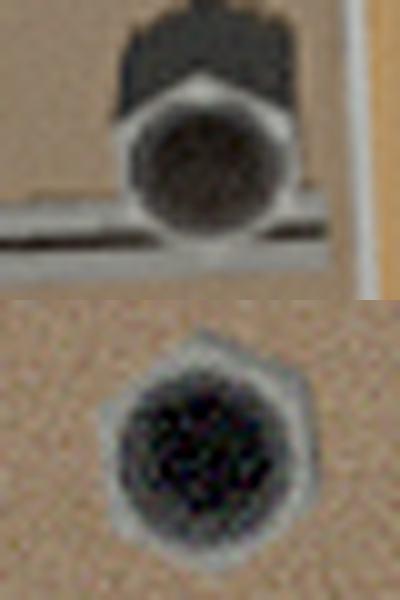

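```bash
cat >> h.py <<'E'
JY=0.0445; JO=np.array([0.5373,-0.1591])
JX=np.array([np.cos(JY),np.sin(JY)]); JYv=np.array([-np.sin(JY),np.cos(JY)])
def jig(x,y,z): p=JO+x*JX+y*JYv; return np.array([p[0],p[1],z])
def tojig(p): d=np.asarray(p)[:2]-JO; return np.array([d@JX,d@JYv])
def plan(P,psi,label=""):
    "shift + turn in tool axes so that TCP at P, z down, tool y at world angle psi (rad)"
    o=manip.get_obs(); R0=R.from_quat(o["ee_rot"])
    y=np.array([np.cos(psi),np.sin(psi),0]); z=np.array([0,0,-1.]); x=np.cross(y,z)
    R1=R.from_matrix(np.c_[x,y,z]); rv=(R0.inv()*R1).as_rotvec()
    sh=R0.inv().apply(np.asarray(P)-o["position"])
    print(label,"shift",sh.round(4),"turn",rv.round(4))
E
python3 - <<'E'
from h import *
plan([.5163,-.2577,.12],JY,"above"); plan([.5163,-.2577,.029],JY,"at")
E
```

```text
above shift [-0.1448 -0.0122  0.2116] turn [ 0.0004  0.0003 -0.0498]
at shift [-0.1448 -0.0122  0.3026] turn [ 0.0004  0.0003 -0.0498]
```

```bash
python3 -m handwheel '[[[-0.05,-0.005,0.03,0,0,-0.02,0.06],[-0.1,-0.01,0.06,0,0,-0.05,0.06],[-0.145,-0.012,0.09,0,0,-0.05,0.06],[-0.145,-0.012,0.15,0,0,-0.05,0.06],[-0.145,-0.012,0.2,0,0,-0.05,0.06],[-0.145,-0.012,0.21,0,0,-0.05,0.06],[-0.145,-0.012,0.21,0,0,-0.05,0.06]]]' 40
python3 - <<'E'
from h import *
w=Cam("wrist","wrist4"); plan([.5163,-.2577,.029],JY,"at")
print(w.proj([.5163,-.2577,.042]))
E
```

```text
clock: 2.78
position: [0.5187, -0.2547, 0.1222]
ee_rot: [0.689, 0.725, 0.0, 0.0]
ft_force: [-0.3, 0.2, 0.1]
grip_width: 0.704
at shift [-0.0023 -0.0033  0.0943] turn [0.0024 0.0009 0.006 ]
[[276.08776476 227.80481417]]
```

View pics/wrist4.png

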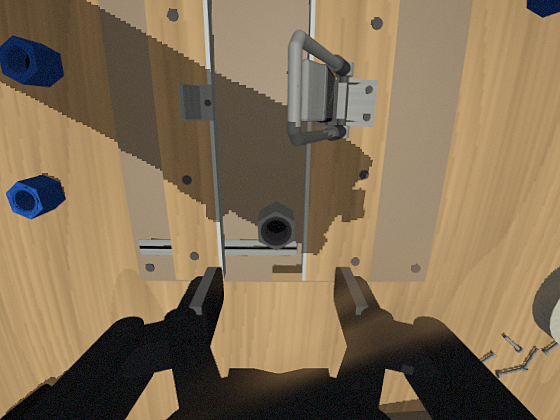

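```bash
python3 -m handwheel '[[[-0.002,-0.003,0.04,0,0,0,0.055],[-0.002,-0.003,0.075,0,0,0,0.055],[-0.002,-0.003,0.092,0,0,0,0.055],[-0.002,-0.003,0.092,0,0,0,0.05],[-0.002,-0.003,0.092,0,0,0,0.02],[-0.002,-0.003,0.092,0,0,0,0.02],[-0.002,-0.003,0.092,0,0,0,0.02],[-0.002,-0.003,0.092,0,0,0,0.02]]]' 40
python3 -m handwheel '[[[0,0,-0.02,0,0,0,0.02],[0,0,-0.06,0,0,0,0.02],[0,0,-0.09,0,0,0,0.02],[0,0,-0.09,0,0,0,0.02]]]'
python3 - <<'E'
from h import *
w=Cam("wrist","wrist5");s=Cam("side","side5");crop(s.img,300,180,150,110,5,"s5")
E
```

```text
clock: 3.82
position: [0.5165, -0.2577, 0.0314]
ee_rot: [0.689, 0.725, 0.001, 0.002]
ft_force: [-0.9, 0.4, 8.0]
grip_width: 0.34
clock: 4.32
position: [0.5168, -0.2579, 0.1227]
ee_rot: [0.689, 0.725, 0.001, 0.003]
ft_force: [0.5, 1.2, -1.3]
grip_width: 0.337
s5 origin 225 125 scale 5
```

View pics/wrist5.png

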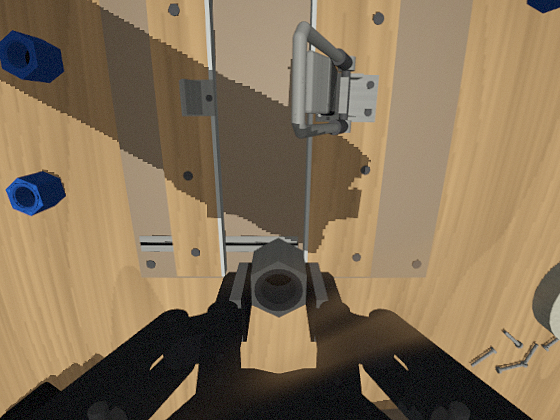

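View pics/s5.png

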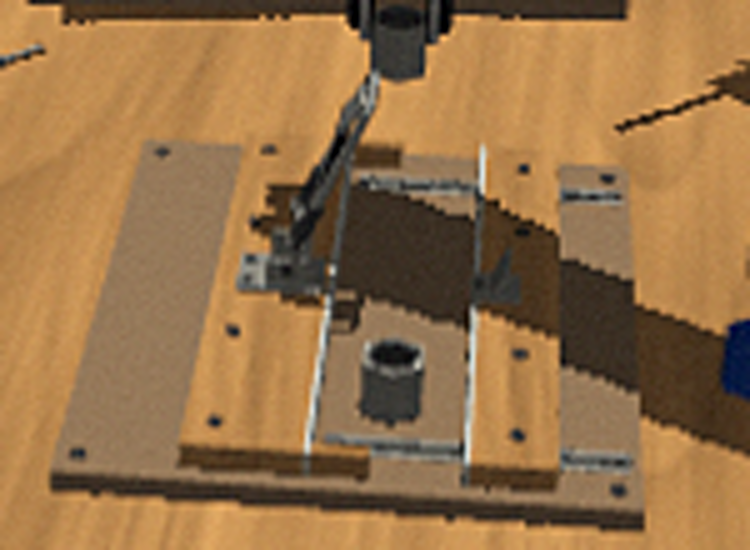

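```bash
python3 - <<'E'
from h import *
w=Cam.load("wrist2"); s=Cam.load("side1")
print(w.hit([(147,76),(299,107),(323,0),(154,0)],.02).round(4))
A=w.hit([(147,76)],.02)[0];B=w.hit([(299,107)],.02)[0];print(np.linalg.norm(A-B), np.arctan2(*(B-A)[[1,0]]))
print("tn",w.hit([(176,33)],.033)[0])
a=np.arctan2(*(B-A)[[1,0]]);X=np.array([np.cos(a),np.sin(a)]);Y=np.array([-X[1],X[0]])
C=(A+B)[:2]/2+Y*.065; print("centre",C,a)
for q in [(35,-27),(35,27),(60,0)]: print(q,C+X*q[0]/1e3+Y*q[1]/1e3)
o=manip.get_obs()
E
```

```text
[[0.4001 0.3313 0.02  ]
 [0.5712 0.2976 0.02  ]
 [0.5939 0.4051 0.02  ]
 [0.4158 0.4063 0.02  ]]
0.17446434995408266 -0.1941197442124605
tn [0.44092493 0.37085107 0.033     ]
centre [0.49818532 0.37820976] -0.1941197442124605
(35, -27) [0.52731956 0.34496528]
(35, 27) [0.53773632 0.39795104]
(60, 0) [0.55705839 0.36663559]
```

```bash
python3 -m handwheel '[[[0,0,-0.06,0,0,0,0.02],[0.03,0.005,-0.1,0,0,0,0.02],[0.09,0.01,-0.1,0,0,0,0.02],[0.15,0.01,-0.1,0,0,0,0.02],[0.21,0.01,-0.1,0,0,0,0.02],[0.27,0.01,-0.1,0,0,0,0.02],[0.33,0.01,-0.1,0,0,0,0.02],[0.39,0.01,-0.1,0,0,0,0.02]]]'
python3 - <<'E'
from h import *
plan([.538,.398,.10],JY,"above"); plan([.538,.398,.025],JY)
E
```

```text
clock: 5.42
position: [0.5048, 0.1346, 0.2183]
ee_rot: [0.689, 0.725, -0.001, -0.0]
ft_force: [1.6, 0.3, -1.8]
grip_width: 0.34
above shift [0.2615 0.0465 0.1181] turn [-0.0014  0.0003  0.0054]
 shift [0.2615 0.0466 0.1931] turn [-0.0014  0.0003  0.0054]
```

```bash
python3 -m handwheel '[[[0.06,0.01,0.02,0,0,0,0.02],[0.12,0.02,0.04,0,0,0,0.02],[0.18,0.03,0.06,0,0,0,0.02],[0.24,0.045,0.09,0,0,0,0.02],[0.262,0.047,0.12,0,0,0,0.02],[0.262,0.047,0.12,0,0,0,0.02],[0.262,0.047,0.12,0,0,0,0.02]]]'
python3 - <<'E'
from h import *
plan([.538,.398,.025],JY)
w=Cam("wrist","wrist6")
E
```

```text
clock: 6.3
position: [0.5396, 0.396, 0.0987]
ee_rot: [0.689, 0.724, -0.001, 0.0]
ft_force: [1.2, 0.2, -0.5]
grip_width: 0.335
 shift [ 0.0022 -0.0014  0.0737] turn [-0.0007  0.0011  0.005 ]
```

View pics/wrist6.png

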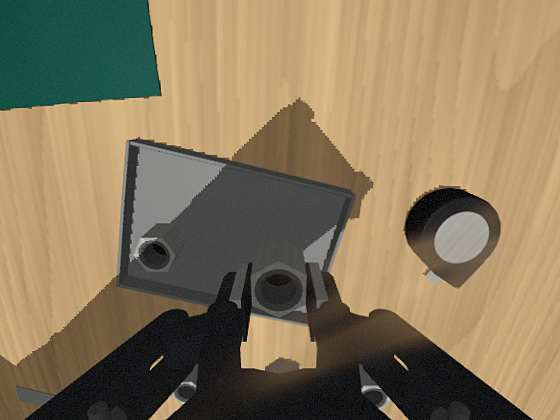

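```bash
python3 - <<'E'
from h import *
w=Cam.load("wrist6")
P=w.hit([(130,140),(354,193),(119,285)],.02);print(P.round(4))
print((P[1]+P[2])[:2]/2, w.proj([.538,.398,.003]))
E
```

```text
[[0.4246 0.4582 0.02  ]
 [0.5966 0.4257 0.02  ]
 [0.3997 0.3317 0.02  ]]
[0.49814673 0.37869761] [[277.62567518 215.86867102]]
```

Tray centre agrees (0.498, 0.379). Lower and release.

```bash
python3 -m handwheel '[[[0.002,-0.002,0.04,0,0,0,0.02],[0.002,-0.002,0.065,0,0,0,0.02],[0.002,-0.002,0.073,0,0,0,0.02],[0.002,-0.002,0.073,0,0,0,0.02],[0.002,-0.002,0.073,0,0,0,0.05],[0.002,-0.002,0.073,0,0,0,0.05],[0.002,-0.002,0.04,0,0,0,0.05],[0.002,-0.002,-0.02,0,0,0,0.06]]]'
python3 - <<'E'
from h import *
plan(np.r_[.496,-.0684,.2],JY)
w=Cam("wrist","wrist7")
E
```

```text
clock: 7.35
position: [0.5363, 0.3979, 0.1187]
ee_rot: [0.689, 0.725, -0.002, -0.0]
ft_force: [1.4, 0.6, 0.2]
grip_width: 0.704
 shift [-0.4639 -0.0639 -0.08  ] turn [-0.0031  0.0022  0.0057]
```

View pics/wrist7.png

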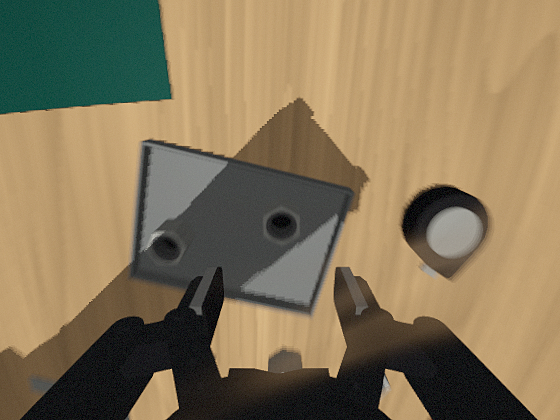

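```bash
python3 -m handwheel '[[[-0.06,-0.01,-0.02,0,0,0,0.06],[-0.12,-0.02,-0.03,0,0,0,0.06],[-0.18,-0.03,-0.03,0,0,0,0.06],[-0.24,-0.04,-0.03,0,0,0,0.06],[-0.3,-0.05,-0.03,0,0,0,0.06],[-0.36,-0.055,-0.03,0,0,0,0.06],[-0.42,-0.06,-0.02,0,0,0,0.06],[-0.464,-0.064,-0.01,0,0,0,0.06]]]'
python3 -m handwheel '[[[0,0,0,0,0,0,0.06]]]'
python3 - <<'E'
from h import *
plan(np.r_[.496,-.0684,.031],JY)
w=Cam("wrist","wrist8");print(w.proj([.496,-.0684,.042]))
E
```

```text
clock: 8.4
position: [0.4968, -0.0706, 0.1301]
ee_rot: [0.69, 0.724, 0.001, 0.001]
ft_force: [1.3, 0.7, 0.4]
grip_width: 0.702
clock: 8.52
position: [0.4961, -0.0716, 0.1293]
ee_rot: [0.691, 0.722, -0.0, 0.0]
ft_force: [-0.0, 0.3, -0.3]
grip_width: 0.705
 shift [0.0033 0.     0.0983] turn [ 0.0001  0.001  -0.0005]
[[279.32396603 217.84307586]]
```

View pics/wrist8.png

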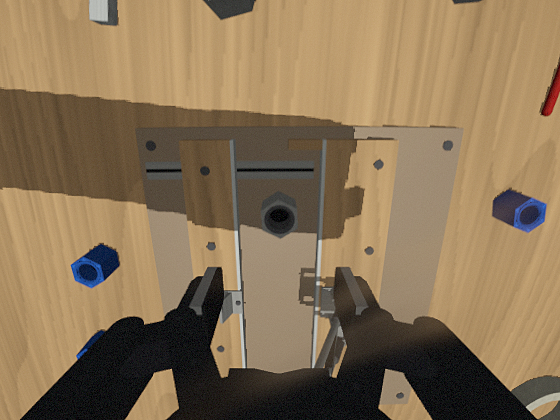

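```bash
python3 -m handwheel '[[[0.003,0,0.04,0,0,0,0.055],[0.003,0,0.08,0,0,0,0.055],[0.003,0,0.098,0,0,0,0.055],[0.003,0,0.098,0,0,0,0.05],[0.003,0,0.098,0,0,0,0.02],[0.003,0,0.098,0,0,0,0.02],[0.003,0,0.098,0,0,0,0.02],[0.003,0,0.098,0,0,0,0.02]]]' 40
python3 -m handwheel '[[[0,0,-0.02,0,0,0,0.02],[0.01,0,-0.08,0,0,0,0.02],[0.06,0.01,-0.11,0,0,0,0.02],[0.12,0.02,-0.12,0,0,0,0.02],[0.18,0.02,-0.12,0,0,0,0.02],[0.24,0.02,-0.12,0,0,0,0.02],[0.3,0.03,-0.12,0,0,0,0.02],[0.36,0.04,-0.12,0,0,0,0.02]]]'
python3 - <<'E'
from h import *
plan(np.r_[.527,.345,.08],JY)
w=Cam("wrist","wrist9")
E
```

```text
clock: 9.57
position: [0.4977, -0.0642, 0.0328]
ee_rot: [0.689, 0.725, 0.001, 0.001]
ft_force: [-1.1, 2.1, 6.8]
grip_width: 0.334
clock: 10.58
position: [0.5187, 0.2985, 0.1522]
ee_rot: [0.689, 0.724, 0.001, 0.0]
ft_force: [1.3, -0.6, -1.7]
grip_width: 0.336
 shift [0.046  0.0105 0.0722] turn [ 0.0014 -0.0003  0.005 ]
```

View pics/wrist9.png

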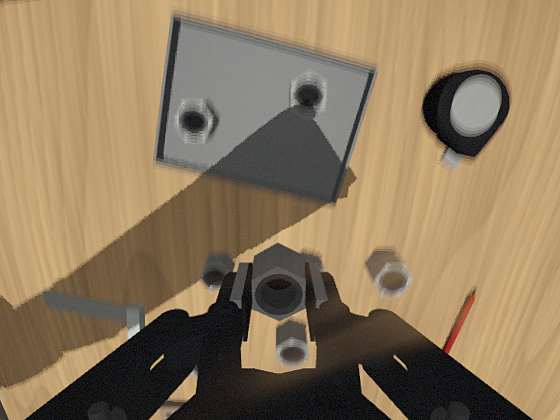

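```bash
python3 -m handwheel '[[[0.03,0.008,0.04,0,0,0,0.02],[0.046,0.01,0.09,0,0,0,0.02],[0.046,0.01,0.12,0,0,0,0.02],[0.046,0.01,0.127,0,0,0,0.02],[0.046,0.01,0.127,0,0,0,0.02],[0.046,0.01,0.127,0,0,0,0.05],[0.046,0.01,0.127,0,0,0,0.05],[0.046,0.01,0.08,0,0,0,0.05]]]'
python3 -m handwheel '[[[0,0,-0.06,0,0,0,0.0854],[0,0,-0.1,0,0,0,0.0854],[-0.06,0,-0.11,0,0,0,0.0854],[-0.11,0.02,-0.11,0,0,0,0.0854],[-0.11,0.02,-0.11,0,0,0,0.0854],[-0.11,0.02,-0.11,0,0,0,0.0854]]]'
python3 - <<'E'
from h import *
w=Cam("wrist","wrist10");s=Cam("side","side10");
crop(s.img,270,285,200,150,4,"s10")
E
```

```text
clock: 11.62
position: [0.5243, 0.3416, 0.0689]
ee_rot: [0.689, 0.724, -0.003, -0.001]
ft_force: [0.5, 0.5, 0.6]
grip_width: 0.581
clock: 12.38
position: [0.5515, 0.2347, 0.1816]
ee_rot: [0.689, 0.724, 0.0, -0.0]
ft_force: [0.8, 1.6, 0.4]
grip_width: 0.999
s10 origin 170 210 scale 4
```

View pics/wrist10.png

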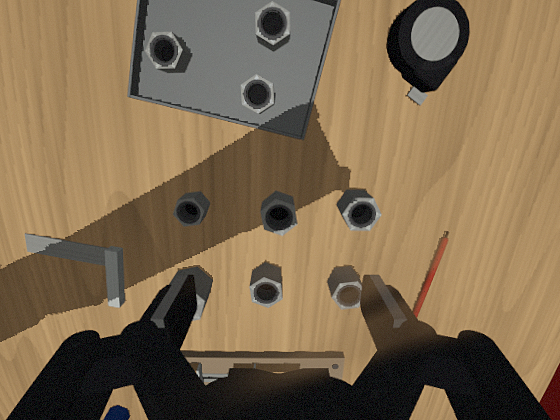

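View pics/s10.png

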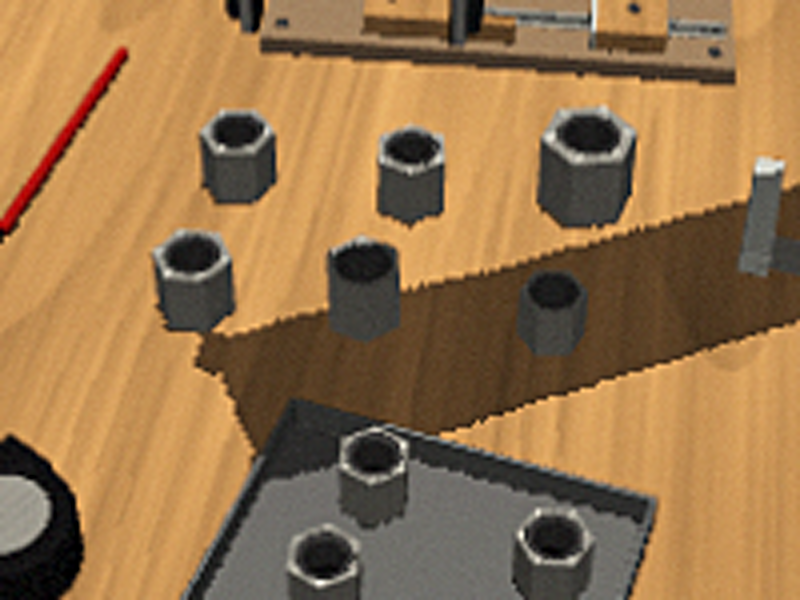

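```bash
cat >> h.py <<'E'
def montage(c,pts,name,half=18,k=11):
    t=[]
    for (u,v) in pts:
        u=int(u);v=int(v)
        q=c.img[max(v-half,0):v+half,max(u-half,0):u+half].astype(float); q=np.clip(q*200/max(np.percentile(q,98),1),0,255).astype(np.uint8)
        t.append(cv2.resize(q,(2*half*k,2*half*k),interpolation=cv2.INTER_CUBIC))
        print("origin",u-half,v-half)
    n=len(t); 
    rows=[np.hstack(t[i:i+2]) for i in range(0,n,2)]
    cv2.imwrite(f"pics/{name}.png",np.vstack(rows) if n>1 else t[0])
def hexfit(c,corners,z):
    "6 ordered corner pixels -> centre, x-axis angle mod 60 deg (flat normal), mean across corners"
    P=c.hit(corners,z)[:,:2]; m=P.mean(0); d=P-m
    ang=np.arctan2(d[:,1],d[:,0]); ph=np.angle(np.mean(np.exp(6j*(ang-np.pi/6))))/6
    return m.round(4),round(np.degrees(ph),1),(2e3*np.linalg.norm(d,axis=1).mean()).round(1)
E
python3 - <<'E'
from h import *
w=Cam.load("wrist10")
montage(w,[(348,290),(266,289),(360,211),(279,213)],"m10")
E
```

```text
origin 330 272
origin 248 271
origin 342 193
origin 261 195
```

View pics/m10.png

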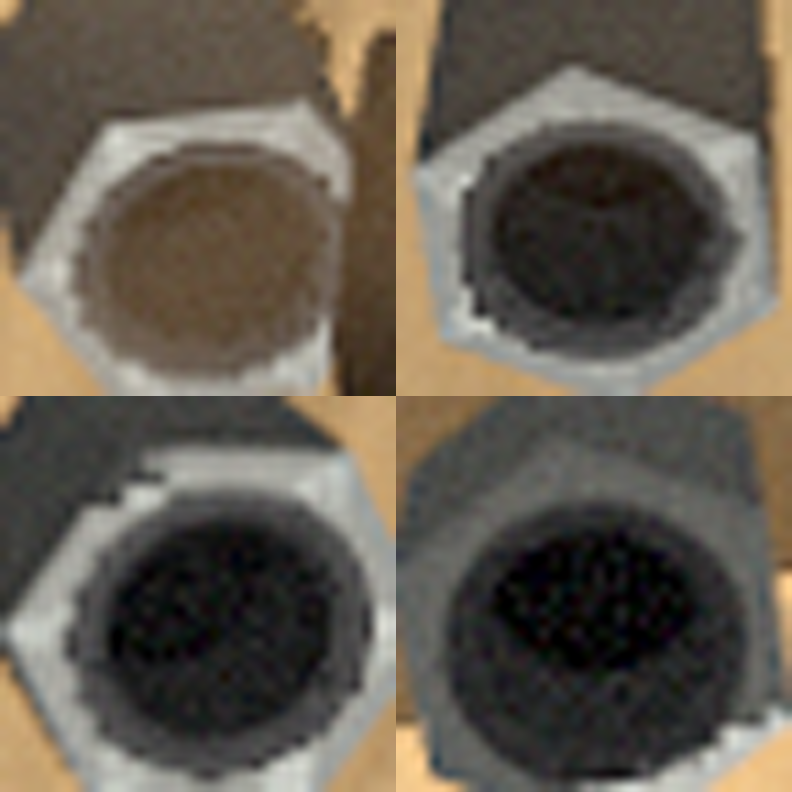

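```bash
python3 - <<'E'
from h import *
w=Cam.load("wrist10")
def f(o,L): return hexfit(w,np.array(L)/11+np.array(o)-.45,.036)
print("b",f((248,271),[(22,172),(178,68),(358,140),(380,300),(240,392),(45,335)]))
print("a",f((330,272),[(20,275),(108,125),(305,102),(385,240),(310,405),(120,405)]))
print("c",f((342,193),[(10,235),(120,60),(345,55),(405,225),(320,398),(85,398)]))
print("d",f((261,195),[(15,195),(165,45),(360,105),(385,290),(250,400),(40,375)]))
plan([.542,.127,.12],0)
E
```

```text
b (array([0.5419, 0.127 ]), np.float64(10.1), np.float64(40.3))
a (array([0.6373, 0.1272]), np.float64(-21.4), np.float64(40.5))
c (array([0.6375, 0.2269]), np.float64(-26.3), np.float64(39.6))
d (array([0.5521, 0.2198]), np.float64(16.0), np.float64(37.8))
 shift [-0.1082 -0.0147  0.0613] turn [-0.     -0.0007  0.052 ]
```

```bash
python3 -m handwheel '[[[-0.05,-0.005,0.02,0,0,-0.06,0.06],[-0.1,-0.013,0.05,0,0,-0.12,0.06],[-0.108,-0.015,0.06,0,0,-0.12,0.06],[-0.108,-0.015,0.06,0,0,-0.12,0.06]]]' 60
python3 - <<'E'
from h import *
w=Cam("wrist","wrist11"); plan([.542,.127,.017],np.radians(10))
p=w.proj([.542,.127,.036]);print(p); montage(w,p,"m11",28,14)
E
```

```text
clock: 12.98
position: [0.5415, 0.1265, 0.1209]
ee_rot: [0.644, 0.765, -0.0, -0.0]
ft_force: [-0.0, 1.1, 0.2]
grip_width: 0.703
 shift [-0.0007 -0.0002  0.1047] turn [ 0.0005 -0.0009 -0.0029]
[[280.08982427 222.32690189]]
origin 252 194
```

View pics/m11.png

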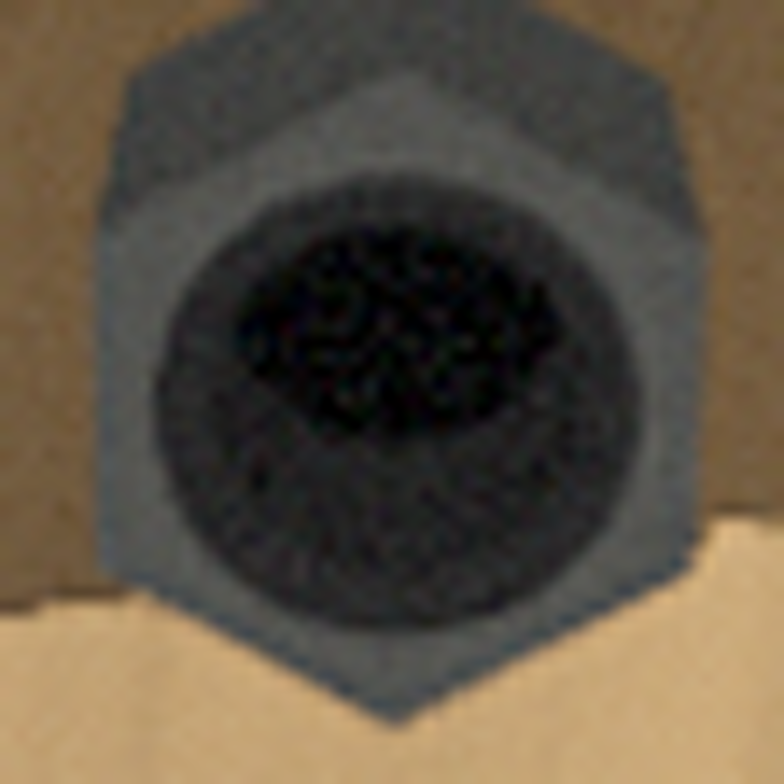

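```bash
python3 -m handwheel '[[[0,0,0.05,0,0,0,0.058],[0,0,0.09,0,0,0,0.058],[0,0,0.104,0,0,0,0.058],[0,0,0.104,0,0,0,0.025],[0,0,0.104,0,0,0,0.025],[0,0,0.104,0,0,0,0.025],[0,0,0.104,0,0,0,0.025],[0,0,0.104,0,0,0,0.025]]]' 60
python3 -m handwheel '[[[0,0,-0.02,0,0,0,0.025],[0,0,-0.07,0,0,0.06,0.025],[0,0,-0.08,0,0,0.13,0.025],[0,0,-0.08,0,0,0.13,0.025]]]'
python3 - <<'E'
from h import *
for n,y in [("o+",.122),("i+",.078),("i-",-.078),("o-",-.122)]: print(n,jig(-.021,y,.03).round(4))
plan(jig(-.021,.122,.1),JY)
E
```

```text
clock: 14.02
position: [0.543, 0.1261, 0.0187]
ee_rot: [0.645, 0.765, 0.001, 0.001]
ft_force: [-1.5, 0.5, 7.6]
grip_width: 0.404
clock: 14.52
position: [0.5426, 0.1257, 0.0983]
ee_rot: [0.693, 0.721, 0.001, 0.001]
ft_force: [0.2, 0.9, -3.2]
grip_width: 0.404
o+ [ 0.5109 -0.0382  0.03  ]
i+ [ 0.5129 -0.0821  0.03  ]
i- [ 0.5198 -0.238   0.03  ]
o- [ 0.5217 -0.2819  0.03  ]
 shift [-0.1625 -0.0383 -0.0018] turn [ 0.0021 -0.0002 -0.0042]
```

```bash
python3 -m handwheel '[[[-0.055,-0.015,0,0,0,0,0.025],[-0.11,-0.03,0,0,0,0,0.025],[-0.16,-0.038,0,0,0,0,0.025],[-0.163,-0.038,0,0,0,0,0.025],[-0.163,-0.038,0,0,0,0,0.025]]]'
python3 - <<'E'
from h import *
plan(jig(-.021,.122,.0315),JY)
w=Cam("wrist","wrist12")
E
```

```text
clock: 15.15
position: [0.5101, -0.0384, 0.0966]
ee_rot: [0.693, 0.721, -0.0, -0.001]
ft_force: [-0.4, 0.7, -1.8]
grip_width: 0.404
 shift [0.0002 0.0008 0.0651] turn [-0.0011 -0.0004 -0.0038]
```

View pics/wrist12.png

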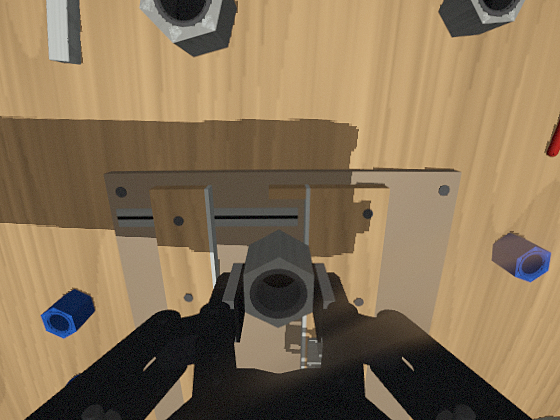

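```bash
python3 -m handwheel '[[[0,0.001,0.035,0,0,-0.003,0.025],[0,0.001,0.058,0,0,-0.003,0.025],[0,0.001,0.065,0,0,-0.003,0.025],[0,0.001,0.065,0,0,-0.003,0.025],[0,0.001,0.065,0,0,-0.003,0.05],[0,0.001,0.065,0,0,-0.003,0.05],[0,0.001,0.04,0,0,-0.003,0.055],[0,0.001,-0.02,0,0,-0.003,0.06]]]'
python3 - <<'E'
from h import *
w=Cam("wrist","wrist13")
plan([.637,.127,.12],np.radians(-21))
E
```

```text
clock: 16.2
position: [0.51, -0.0386, 0.1167]
ee_rot: [0.692, 0.722, -0.001, -0.002]
ft_force: [1.8, -0.7, 0.7]
grip_width: 0.705
 shift [0.1603 0.1291 0.0073] turn [ 0.0086 -0.0013  0.4095]
```

View pics/wrist13.png

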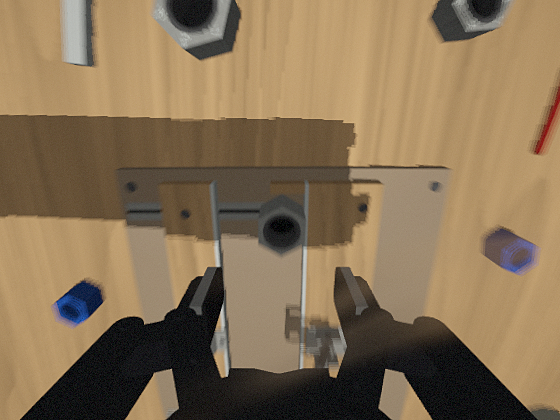

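```bash
python3 -m handwheel '[[[0.045,0.035,0,0,0,0.1,0.06],[0.09,0.07,0,0,0,0.2,0.06],[0.13,0.11,0,0,0,0.35,0.06],[0.16,0.129,0,0,0,0.41,0.06],[0.16,0.129,0,0,0,0.41,0.06],[0.16,0.129,0,0,0,0.41,0.06]]]'
python3 - <<'E'
from h import *
w=Cam("wrist","wrist14"); plan([.637,.127,.017],np.radians(-21))
p=w.proj([.637,.127,.036]);print(p); montage(w,p,"m14",28,14)
E
```

```text
clock: 17.0
position: [0.6336, 0.1261, 0.1174]
ee_rot: [0.824, 0.566, -0.0, 0.0]
ft_force: [0.6, -1.2, 0.0]
grip_width: 0.704
 shift [0.0027 0.0026 0.1005] turn [ 0.0006  0.0005 -0.0013]
[[282.46485767 221.23605924]]
origin 254 193
```

View pics/m14.png

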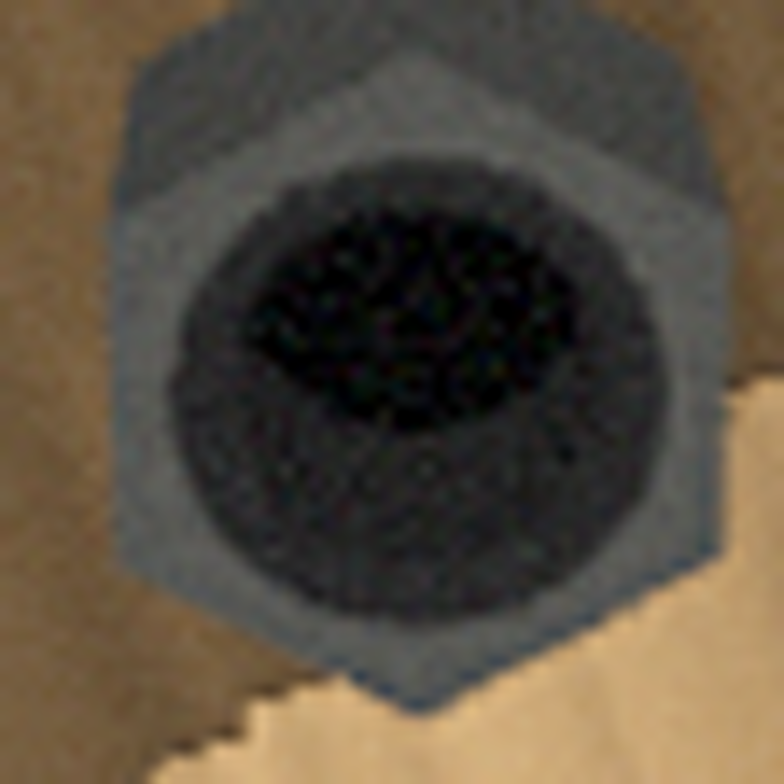

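```bash
python3 -m handwheel '[[[0.003,0.004,0.05,0,0,0,0.058],[0.003,0.004,0.09,0,0,0,0.058],[0.003,0.004,0.1,0,0,0,0.058],[0.003,0.004,0.1,0,0,0,0.025],[0.003,0.004,0.1,0,0,0,0.025],[0.003,0.004,0.1,0,0,0,0.025],[0.003,0.004,0.1,0,0,0,0.025],[0.003,0.004,0.1,0,0,0,0.025]]]' 60
python3 -m handwheel '[[[0,0,-0.02,0,0,0,0.025],[0,0,-0.07,0,0,-0.1,0.025],[0,0,-0.085,0,0,-0.25,0.025],[0,0,-0.085,0,0,-0.41,0.025],[0,0,-0.085,0,0,-0.41,0.025]]]'
python3 - <<'E'
from h import *
plan(jig(-.021,.078,.1),JY)
E
```

```text
clock: 18.05
position: [0.6394, 0.1282, 0.0191]
ee_rot: [0.824, 0.566, 0.001, 0.001]
ft_force: [-1.9, -1.1, 7.3]
grip_width: 0.404
clock: 18.68
position: [0.6386, 0.1281, 0.1036]
ee_rot: [0.692, 0.722, 0.001, 0.0]
ft_force: [-0.2, -0.4, -2.4]
grip_width: 0.405
 shift [-0.2048 -0.1344  0.0034] turn [ 0.0011 -0.0004 -0.0026]
```

```bash
python3 -m handwheel '[[[-0.045,-0.03,0,0,0,0,0.025],[-0.09,-0.06,0,0,0,0,0.025],[-0.135,-0.09,0,0,0,0,0.025],[-0.18,-0.12,0,0,0,0,0.025],[-0.205,-0.134,0.003,0,0,-0.003,0.025],[-0.205,-0.134,0.003,0,0,-0.003,0.025],[-0.205,-0.134,0.003,0,0,-0.003,0.025]]]'
python3 - <<'E'
from h import *
plan(jig(-.021,.078,.0315),JY)
w=Cam("wrist","wrist15")
E
```

```text
clock: 19.55
position: [0.5138, -0.0816, 0.0997]
ee_rot: [0.691, 0.723, 0.0, 0.0]
ft_force: [-0.2, 0.2, -1.8]
grip_width: 0.401
 shift [-0.0005 -0.001   0.0682] turn [ 0.0007 -0.0005 -0.    ]
```

View pics/wrist15.png

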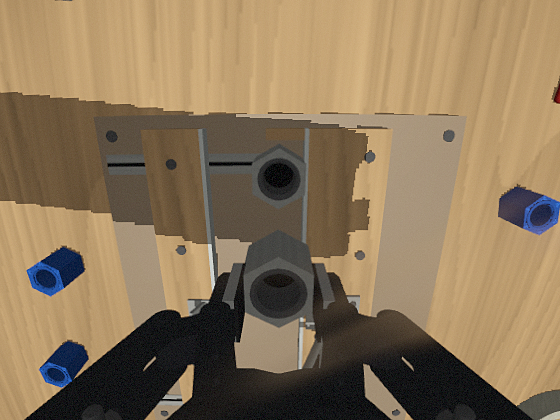

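```bash
python3 -m handwheel '[[[0,-0.001,0.035,0,0,0,0.025],[0,-0.001,0.06,0,0,0,0.025],[0,-0.001,0.068,0,0,0,0.025],[0,-0.001,0.068,0,0,0,0.025],[0,-0.001,0.068,0,0,0,0.05],[0,-0.001,0.068,0,0,0,0.05],[0,-0.001,0.04,0,0,0,0.055],[0,-0.001,-0.02,0,0,0,0.06]]]'
python3 - <<'E'
from h import *
w=Cam("wrist","wrist16")
plan([.6375,.227,.12],np.radians(-26))
plan([.552,.22,.12],np.radians(16))
E
```

```text
clock: 20.6
position: [0.5108, -0.0822, 0.1186]
ee_rot: [0.691, 0.723, -0.001, -0.002]
ft_force: [1.6, -1.0, -0.2]
grip_width: 0.701
 shift [0.3038 0.1359 0.009 ] turn [ 0.0085 -0.001   0.4997]
 shift [0.3007 0.0502 0.0083] turn [ 0.0082  0.0021 -0.2333]
```

View pics/wrist16.png

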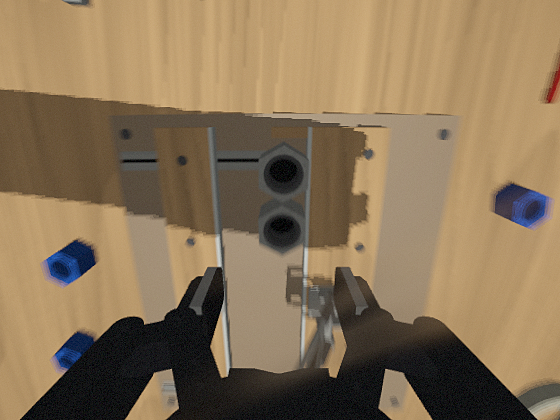

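```bash
python3 -m handwheel '[[[0.06,0.01,0,0,0,-0.05,0.06],[0.12,0.02,0,0,0,-0.1,0.06],[0.18,0.03,0,0,0,-0.15,0.06],[0.24,0.04,0,0,0,-0.2,0.06],[0.29,0.05,0,0,0,-0.233,0.06],[0.301,0.05,0,0,0,-0.233,0.06],[0.301,0.05,0,0,0,-0.233,0.06]]]'
python3 - <<'E'
from h import *
w=Cam("wrist","wrist17"); plan([.552,.22,.017],np.radians(16))
p=w.proj([.552,.22,.036]);print(p); montage(w,p,"m17",28,14)
E
```

```text
clock: 21.52
position: [0.5483, 0.2207, 0.1192]
ee_rot: [0.602, 0.799, -0.0, 0.0]
ft_force: [-0.6, -0.9, -0.0]
grip_width: 0.705
 shift [-1.000e-04  3.400e-03  1.022e-01] turn [-0.0001  0.0008 -0.0015]
[[283.39647203 225.38290881]]
origin 255 197
```

View pics/m17.png

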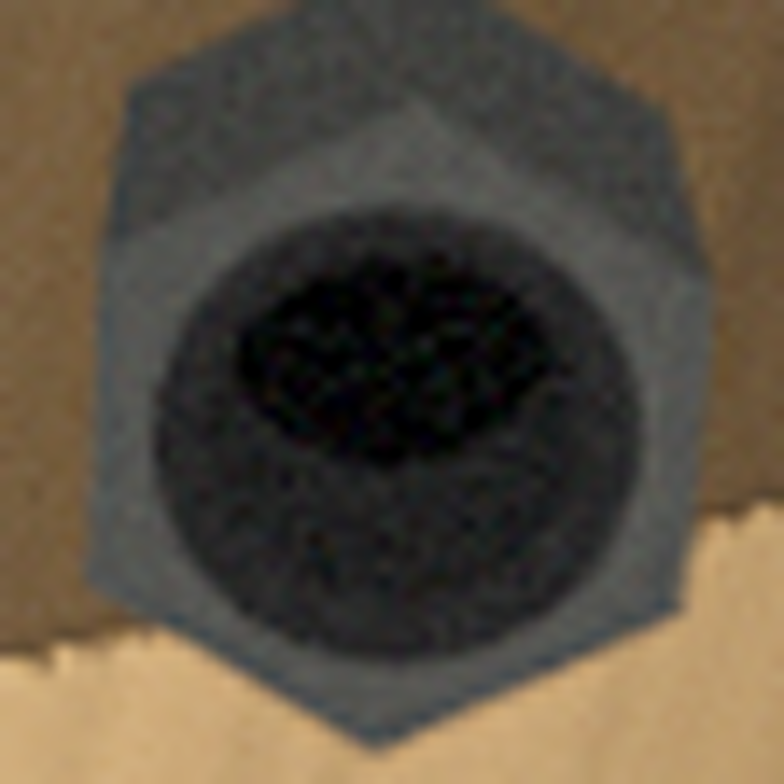

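View pics/wrist17.png

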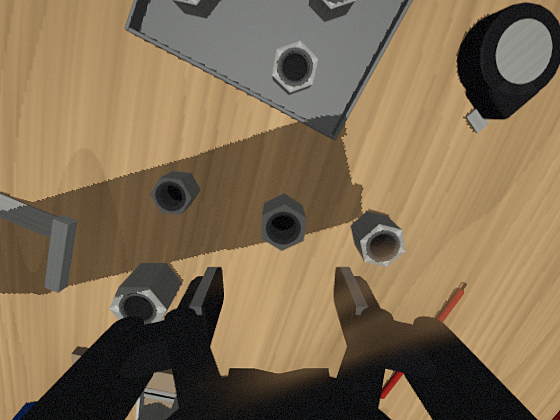

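```bash
python3 -m handwheel '[[[-0.002,0.0035,0.05,0,0,0.06,0.058],[-0.002,0.0035,0.09,0,0,0.06,0.058],[-0.002,0.0035,0.102,0,0,0.06,0.058],[-0.002,0.0035,0.102,0,0,0.06,0.025],[-0.002,0.0035,0.102,0,0,0.06,0.025],[-0.002,0.0035,0.102,0,0,0.06,0.025],[-0.002,0.0035,0.102,0,0,0.06,0.025],[-0.002,0.0035,0.102,0,0,0.06,0.025]]]' 60
python3 -m handwheel '[[[0,0,-0.02,0,0,0,0.025],[0,0,-0.08,0,0,0.05,0.025],[0,0,-0.14,0,0,0.17,0.025],[0,0,-0.19,0,0,0.17,0.025],[0,0,-0.19,0,0,0.17,0.025]]]'
python3 - <<'E'
from h import *
plan(jig(-.021,-.078,.21),JY)
E
```

```text
clock: 22.58
position: [0.5532, 0.2197, 0.0187]
ee_rot: [0.626, 0.78, 0.001, 0.001]
ft_force: [-1.2, -1.1, 6.5]
grip_width: 0.406
clock: 23.2
position: [0.5541, 0.2208, 0.2134]
ee_rot: [0.689, 0.724, 0.004, 0.002]
ft_force: [-0.0, 0.2, -2.9]
grip_width: 0.406
 shift [-0.4565 -0.057   0.0015] turn [ 0.0084 -0.0031  0.005 ]
```

```bash
python3 -m handwheel '[[[-0.06,-0.01,0,0,0,0,0.025],[-0.12,-0.02,0,0,0,0,0.025],[-0.18,-0.03,0,0,0,0,0.025],[-0.24,-0.04,0,0,0,0,0.025],[-0.3,-0.05,0,0,0,0,0.025],[-0.36,-0.057,0,0,0,0,0.025],[-0.42,-0.057,0,0,0,0,0.025],[-0.48,-0.057,0,0,0,0,0.025]]]'
python3 -m handwheel '[[[-0.015,0,0.04,0,0,0,0.025],[-0.015,0,0.1,0,0,0,0.025],[-0.015,0,0.11,0,0,0,0.025]]]'
python3 - <<'E'
from h import *
plan(jig(-.021,-.122,.0315),JY)
w=Cam("wrist","wrist18")
E
```

```text
clock: 24.2
position: [0.5183, -0.2642, 0.2073]
ee_rot: [0.689, 0.724, 0.0, -0.0]
ft_force: [2.3, 1.5, -2.0]
grip_width: 0.405
clock: 24.58
position: [0.5167, -0.2762, 0.0933]
ee_rot: [0.69, 0.724, -0.001, -0.004]
ft_force: [0.1, 1.3, -1.2]
grip_width: 0.408
 shift [-0.0062  0.0052  0.0617] turn [-0.0071 -0.004   0.0046]
```

View pics/wrist18.png

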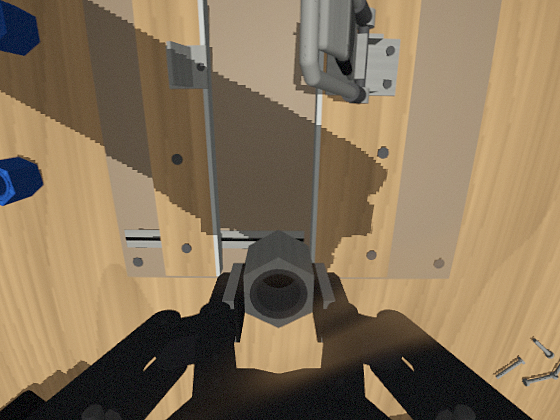

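```bash
python3 -m handwheel '[[[-0.005,0.005,0.02,0,0,0,0.025],[-0.005,0.005,0.02,0,0,0,0.025]]]'
python3 - <<'E'
from h import *
plan(jig(-.021,-.122,.0315),JY)
E
```

```text
clock: 24.88
position: [0.5253, -0.2826, 0.0773]
ee_rot: [0.689, 0.724, 0.0, 0.0]
ft_force: [-1.1, -0.3, -1.9]
grip_width: 0.402
 shift [ 0.0009 -0.0035  0.0458] turn [0.0001 0.0001 0.0047]
```

```bash
python3 -m handwheel '[[[0.001,-0.003,0.025,0,0,0.004,0.025],[0.001,-0.003,0.04,0,0,0.004,0.025],[0.001,-0.003,0.046,0,0,0.004,0.025],[0.001,-0.003,0.046,0,0,0.004,0.025],[0.001,-0.003,0.046,0,0,0.004,0.05],[0.001,-0.003,0.046,0,0,0.004,0.05],[0.001,-0.003,0.02,0,0,0.004,0.055],[0.001,-0.003,-0.04,0,0,0.004,0.06]]]'
python3 - <<'E'
from h import *
w=Cam("wrist","wrist19")
E
```

```text
clock: 25.88
position: [0.5203, -0.2808, 0.1163]
ee_rot: [0.691, 0.723, -0.001, -0.002]
ft_force: [0.9, -1.0, 0.8]
grip_width: 0.705
```

View pics/wrist19.png

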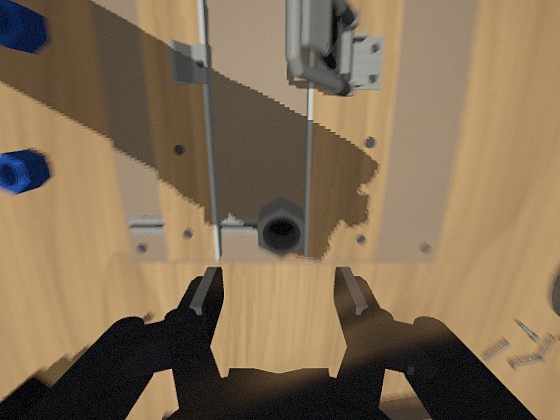

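```bash
python3 -m handwheel '[[[0,0,-0.06,0,0,0,0.06],[0.05,0.01,-0.085,0,0,0.05,0.06],[0.11,0.03,-0.085,0,0,0.1,0.06],[0.17,0.05,-0.085,0,0,0.15,0.06],[0.23,0.07,-0.085,0,0,0.2,0.06],[0.29,0.09,-0.085,0,0,0.25,0.06],[0.35,0.1,-0.085,0,0,0.35,0.06],[0.41,0.11,-0.085,0,0,0.45,0.06]]]'
python3 - <<'E'
from h import *
plan([.6375,.227,.12],np.radians(-26))
E
```

```text
clock: 26.92
position: [0.6137, 0.1349, 0.2029]
ee_rot: [0.836, 0.549, 0.001, 0.0]
ft_force: [1.0, -0.0, -0.4]
grip_width: 0.703
 shift [ 0.094  -0.0148  0.0829] turn [ 0.0011 -0.0008  0.045 ]
```

```bash
python3 -m handwheel '[[[0.05,-0.01,0.04,0,0,0.045,0.06],[0.09,-0.015,0.08,0,0,0.045,0.06],[0.092,-0.015,0.083,0,0,0.045,0.06],[0.092,-0.015,0.083,0,0,0.045,0.06]]]'
python3 - <<'E'
from h import *
w=Cam("wrist","wrist20"); plan([.6375,.227,.017],np.radians(-26))
p=w.proj([.6375,.227,.036]);print(p); montage(w,p,"m20",28,14)
E
```

```text
clock: 27.42
position: [0.6362, 0.2228, 0.1197]
ee_rot: [0.847, 0.531, 0.0, 0.0]
ft_force: [0.4, -1.3, 0.5]
grip_width: 0.702
 shift [ 0.0046 -0.0016  0.1036] turn [ 0.0019 -0.0007  0.0023]
[[278.13882876 217.65329466]]
origin 250 189
```

View pics/m20.png

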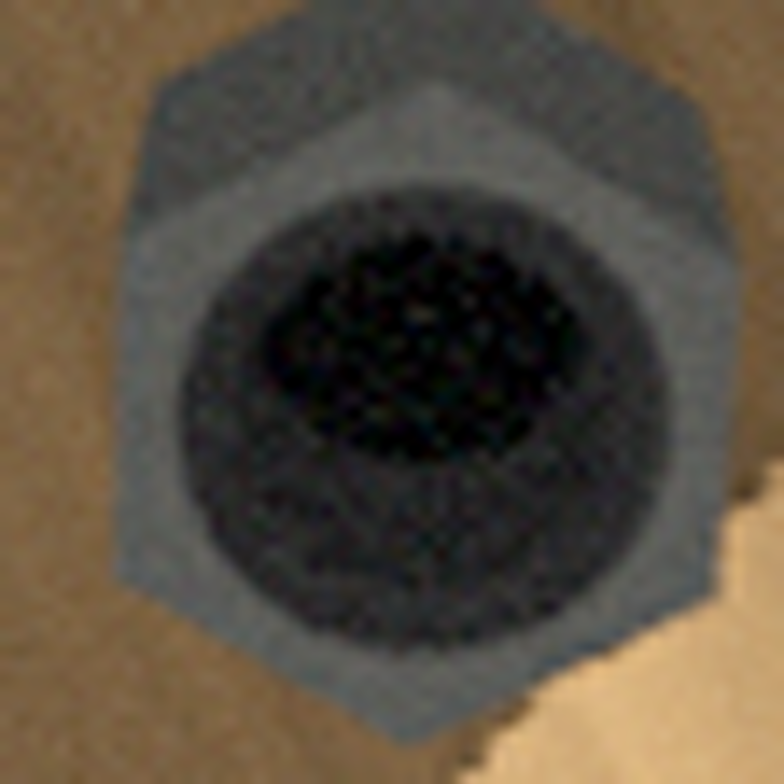

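```bash
python3 -m handwheel '[[[0.004,0.0005,0.05,0,0,0.055,0.058],[0.004,0.0005,0.09,0,0,0.055,0.058],[0.004,0.0005,0.103,0,0,0.055,0.058],[0.004,0.0005,0.103,0,0,0.055,0.025],[0.004,0.0005,0.103,0,0,0.055,0.025],[0.004,0.0005,0.103,0,0,0.055,0.025],[0.004,0.0005,0.103,0,0,0.055,0.025],[0.004,0.0005,0.103,0,0,0.055,0.025]]]' 60
python3 -m handwheel '[[[0,0,-0.02,0,0,0,0.025],[0,0,-0.08,0,0,-0.1,0.025],[0,0,-0.14,0,0,-0.25,0.025],[0,0,-0.19,0,0,-0.4,0.025],[0,0,-0.19,0,0,-0.55,0.025],[0,0,-0.19,0,0,-0.55,0.025]]]'
python3 - <<'E'
from h import *
plan(jig(-.021,-.078,.21),JY)
E
```

```text
clock: 28.48
position: [0.6392, 0.227, 0.0185]
ee_rot: [0.861, 0.508, 0.001, 0.0]
ft_force: [-1.1, -1.5, 7.4]
grip_width: 0.402
clock: 29.22
position: [0.6379, 0.2268, 0.2078]
ee_rot: [0.691, 0.723, 0.001, 0.0]
ft_force: [0.1, -0.8, -1.5]
grip_width: 0.403
 shift [-0.4591 -0.1385 -0.0027] turn [ 0.0013 -0.0006 -0.0004]
```

```bash
python3 -m handwheel '[[[-0.06,-0.02,0,0,0,0,0.025],[-0.12,-0.04,0,0,0,0,0.025],[-0.18,-0.06,0,0,0,0,0.025],[-0.24,-0.08,0,0,0,0,0.025],[-0.3,-0.1,0,0,0,0,0.025],[-0.36,-0.12,0,0,0,0,0.025],[-0.42,-0.138,0,0,0,0,0.025],[-0.46,-0.138,0,0,0,0,0.025]]]'
python3 -m handwheel '[[[0.001,0,0.03,0,0,0,0.025],[0.001,0,0.09,0,0,0,0.025],[0.001,0,0.12,0,0,0,0.025],[0.001,0,0.12,0,0,0,0.025]]]'
python3 - <<'E'
from h import *
plan(jig(-.021,-.078,.0315),JY)
w=Cam("wrist","wrist21")
E
```

```text
clock: 30.22
position: [0.5188, -0.2419, 0.2064]
ee_rot: [0.694, 0.72, -0.0, -0.0]
ft_force: [0.9, 1.0, -2.1]
grip_width: 0.405
clock: 30.72
position: [0.5187, -0.237, 0.0839]
ee_rot: [0.692, 0.722, -0.001, -0.003]
ft_force: [0.4, 1.4, -1.2]
grip_width: 0.406
 shift [-0.0011  0.0013  0.0524] turn [-0.0052 -0.0024 -0.0024]
```

View pics/wrist21.png

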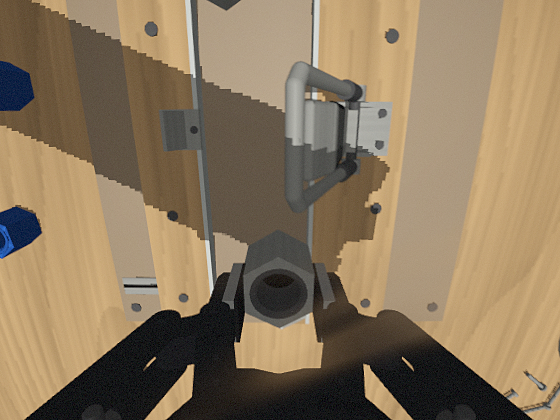

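```bash
python3 -m handwheel '[[[-0.001,0.001,0.03,0,0,0,0.025],[-0.001,0.001,0.046,0,0,0,0.025],[-0.001,0.001,0.052,0,0,0,0.025],[-0.001,0.001,0.052,0,0,0,0.025],[-0.001,0.001,0.052,0,0,0,0.05],[-0.001,0.001,0.052,0,0,0,0.05],[-0.001,0.001,0.02,0,0,0,0.055],[-0.001,0.001,-0.04,0,0,0,0.06]]]'
python3 -m handwheel '[[[0.03,0,-0.06,0,0,0,0.06],[0.08,0,-0.12,0,0,0,0.06],[0.12,0,-0.17,0,0,0,0.06],[0.12,0,-0.2,0,0,0,0.06],[0.12,0,-0.2,0,0,0,0.06]]]'
python3 - <<'E'
from h import *
w=Cam("wrist","wrist22");s=Cam("side","side22");crop(s.img,300,180,150,110,5,"s22")
print(manip.get_obs()["position"])
E
```

```text
clock: 31.78
position: [0.5206, -0.2384, 0.1259]
ee_rot: [0.691, 0.723, -0.001, -0.002]
ft_force: [1.6, -0.4, -0.3]
grip_width: 0.699
clock: 32.4
position: [0.5179, -0.1177, 0.331]
ee_rot: [0.69, 0.724, 0.002, 0.003]
ft_force: [-0.6, -0.5, -0.3]
grip_width: 0.703
s22 origin 225 125 scale 5
[ 0.51639675 -0.11921087  0.32661747]
```

View pics/wrist22.png

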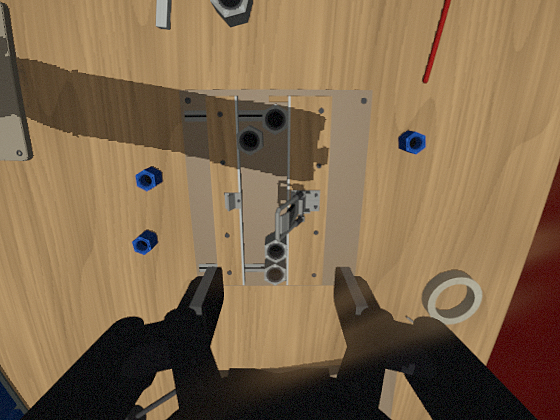

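View pics/s22.png

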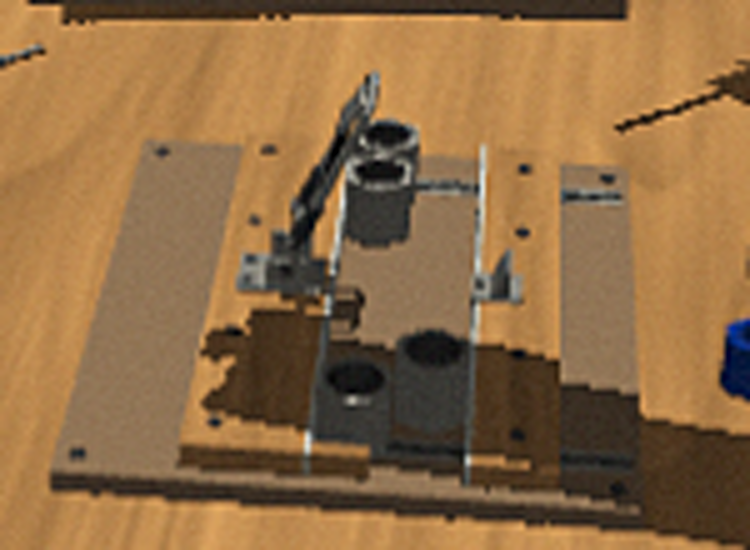

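```bash
python3 - <<'E'
from h import *
w=Cam.load("wrist22")
for n,p in dict(bp=(274.5,119),ap=(250,140.5),im=(276,250),om=(275.5,274.5)).items():
    P=w.hit([p],.048)[0]; print(n,P.round(4),(tojig(P)*1e3).round(1))
P=w.hit([(250,140.5)],.048)[0]
plan([P[0],P[1],.14],JY)
montage(w,[(250,140),(274,119),(276,250),(275,274)],"m22",18,11)
E
```

```text
bp [ 0.51   -0.0378  0.048 ] [-21.9 122.3]
ap [ 0.4766 -0.0686  0.048 ] [-56.6  93.1]
im [ 0.521  -0.2374  0.048 ] [-19.8 -77.5]
om [ 0.5222 -0.2821  0.048 ] [ -20.6 -122.2]
 shift [ 0.0525 -0.0377  0.1866] turn [0.0011 0.0004 0.0004]
origin 232 122
origin 256 101
origin 258 232
origin 257 256
```

View pics/m22.png

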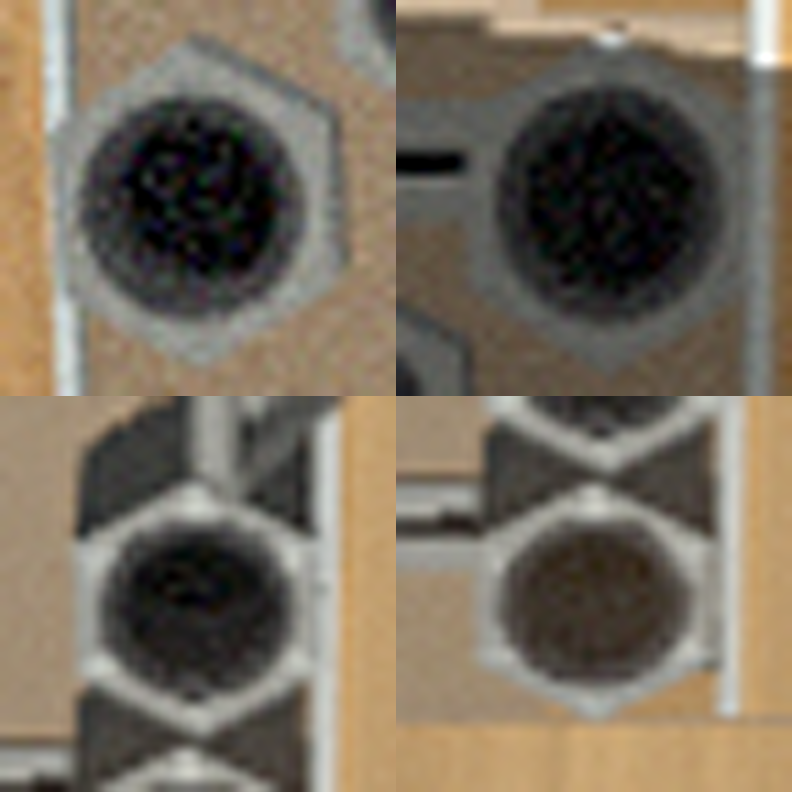

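```bash
python3 -m handwheel '[[[0.03,-0.02,0.06,0,0,-0.04,0.06],[0.05,-0.038,0.12,0,0,-0.08,0.06],[0.053,-0.038,0.18,0,0,-0.08,0.06],[0.053,-0.038,0.2,0,0,-0.08,0.06],[0.053,-0.038,0.2,0,0,-0.08,0.06]]]'
python3 - <<'E'
from h import *
w=Cam("wrist","wrist23"); plan([.4766,-.0686,.031],JY+.08)
p=w.proj([.4766,-.0686,.048]);print(p); montage(w,p,"m23",28,14)
E
```

```text
clock: 33.12
position: [0.4737, -0.0681, 0.1236]
ee_rot: [0.662, 0.75, -0.002, -0.002]
ft_force: [-0.7, 0.3, 1.1]
grip_width: 0.702
 shift [-0.0006  0.0016  0.0945] turn [-0.0024 -0.0005 -0.0003]
[[283.36945657 227.7465585 ]]
origin 255 199
```

View pics/m23.png

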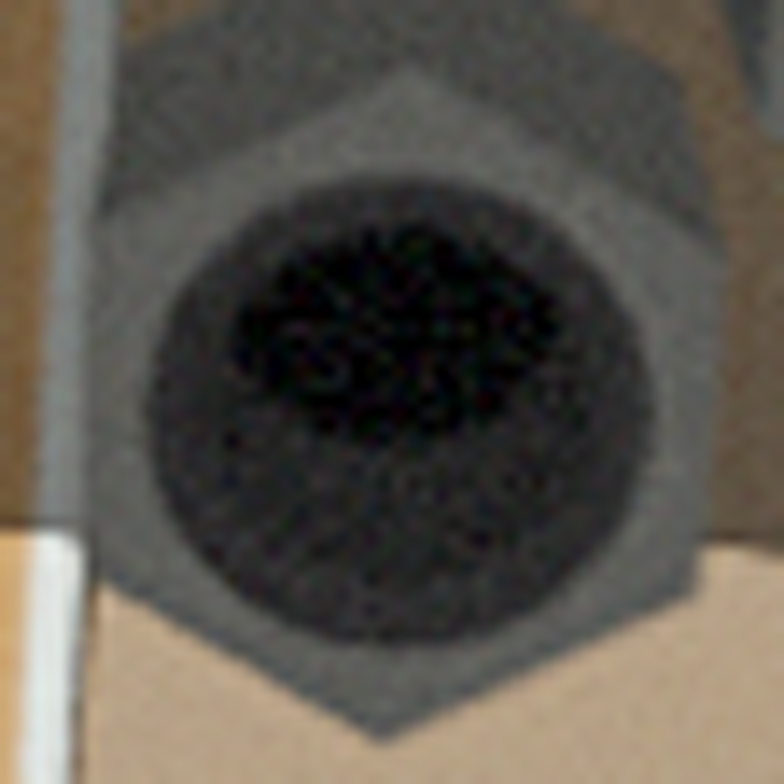

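```bash
python3 -m handwheel '[[[-0.009,0.002,0.05,0,0,0.03,0.058],[-0.009,0.002,0.08,0,0,0.03,0.058],[-0.009,0.002,0.093,0,0,0.03,0.058],[-0.009,0.002,0.093,0,0,0.03,0.025],[-0.009,0.002,0.093,0,0,0.03,0.025],[-0.009,0.002,0.093,0,0,0.03,0.025],[-0.009,0.002,0.093,0,0,0.03,0.025],[-0.009,0.002,0.093,0,0,0.03,0.025]]]' 60
python3 -m handwheel '[[[0,0,-0.02,0,0,0,0.025],[0,0,-0.05,0,0,0.05,0.025],[0,0,-0.05,0,0,0.05,0.025],[0,0,-0.05,0,0,0.05,0.025]]]'
python3 - <<'E'
from h import *
w=Cam("wrist","wrist24")
plan(jig(-.021,.07,.032),JY)
E
```

```text
clock: 34.17
position: [0.4803, -0.0766, 0.0347]
ee_rot: [0.673, 0.74, 0.001, 0.001]
ft_force: [-1.2, -0.7, 8.0]
grip_width: 0.401
clock: 34.67
position: [0.4787, -0.0764, 0.0827]
ee_rot: [0.691, 0.723, -0.0, -0.0]
ft_force: [0.3, 0.4, -2.5]
grip_width: 0.396
 shift [-0.0153  0.0341  0.0504] turn [-0.0013 -0.0002  0.0012]
```

View pics/wrist24.png

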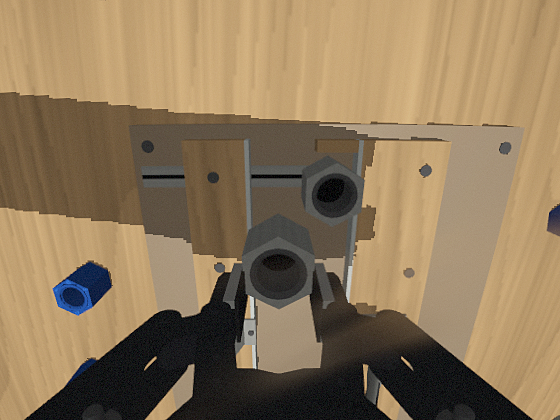

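```bash
python3 -m handwheel '[[[-0.016,0.034,0,0,0,0,0.025],[-0.016,0.034,0.015,0,0,0,0.025],[-0.016,0.034,0.035,0,0,0,0.025],[-0.016,0.034,0.047,0,0,0,0.025],[-0.016,0.034,0.047,0,0,0,0.025],[-0.016,0.034,0.047,0,0,0,0.05],[-0.016,0.034,0.047,0,0,0,0.05],[-0.016,0.034,0.02,0,0,0,0.055]]]'
python3 -m handwheel '[[[0,0,-0.06,0,0,0,0.06],[0,0,-0.12,0,0,0,0.06],[-0.02,0,-0.18,0,0,0,0.06],[-0.03,0,-0.24,0,0,0,0.06],[-0.03,0,-0.25,0,0,0,0.06],[-0.03,0,-0.25,0,0,0,0.06]]]'
python3 - <<'E'
from h import *
w=Cam("wrist","wrist25")
crop(w.img,260,190,200,150,4,"w25")
E
```

```text
clock: 35.72
position: [0.5125, -0.0907, 0.0623]
ee_rot: [0.691, 0.723, -0.001, -0.001]
ft_force: [1.5, 0.1, 0.6]
grip_width: 0.641
clock: 36.48
position: [0.5153, -0.1207, 0.3136]
ee_rot: [0.691, 0.723, 0.0, 0.0]
ft_force: [0.1, -0.6, -0.8]
grip_width: 0.701
w25 origin 160 115 scale 4
```

View pics/w25.png

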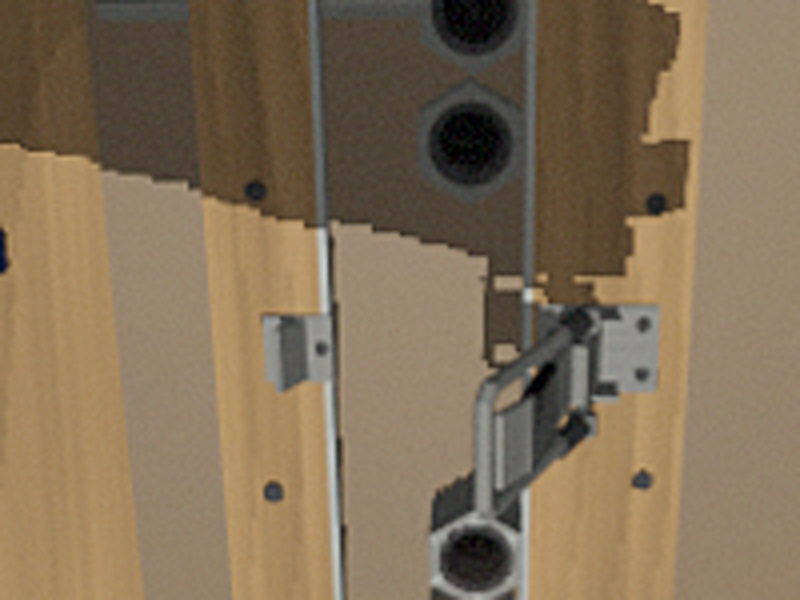

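```bash
python3 - <<'E'
from h import *
s=Cam("side","side26"); c=Cam("scene","scene26"); w=Cam.load("wrist25")
crop(s.img,290,165,80,60,10,"s26"); crop(c.img,208,250,80,60,10,"c26")
for n,p in dict(f1=(.4558,-.043),f2=(.4684,-.3164)).items(): print(n,tojig(p))
W=lambda p,z:w.hit((np.array(p)-1.5)/4+np.array([160,115]),z)[0]
print("slide now",tojig(W((322,230),.026)),tojig(W((340,590),.026)),"fixed",tojig(W((531,100),.026)),tojig(W((525,590),.026)))
E
```

```text
s26 origin 250 135 scale 10
c26 origin 168 220 scale 10
f1 [-0.07625457  0.11961062]
f2 [-0.07582933 -0.15407924]
slide now [-0.07751765  0.04470837] [-0.07636718 -0.10416682] fixed [-0.00083708  0.09157287] [-0.00023341 -0.1040823 ]
```

View pics/s26.png

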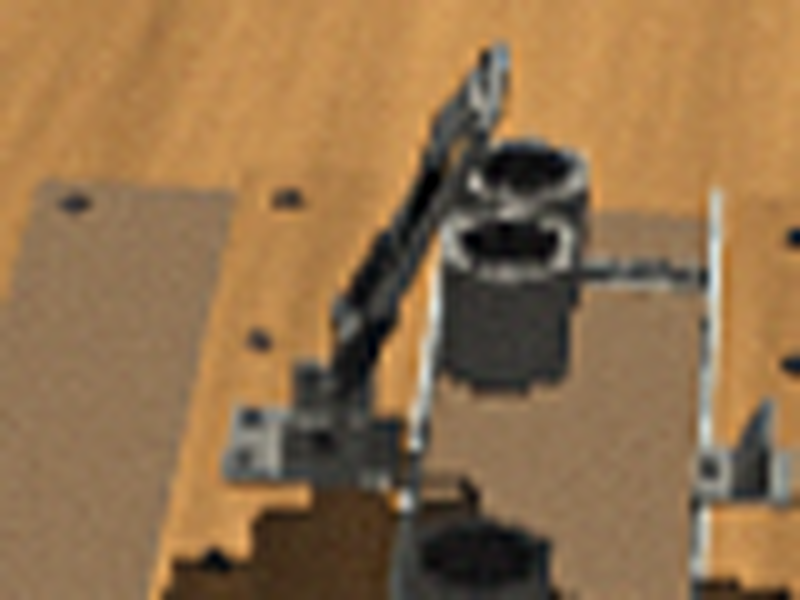

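View pics/c26.png

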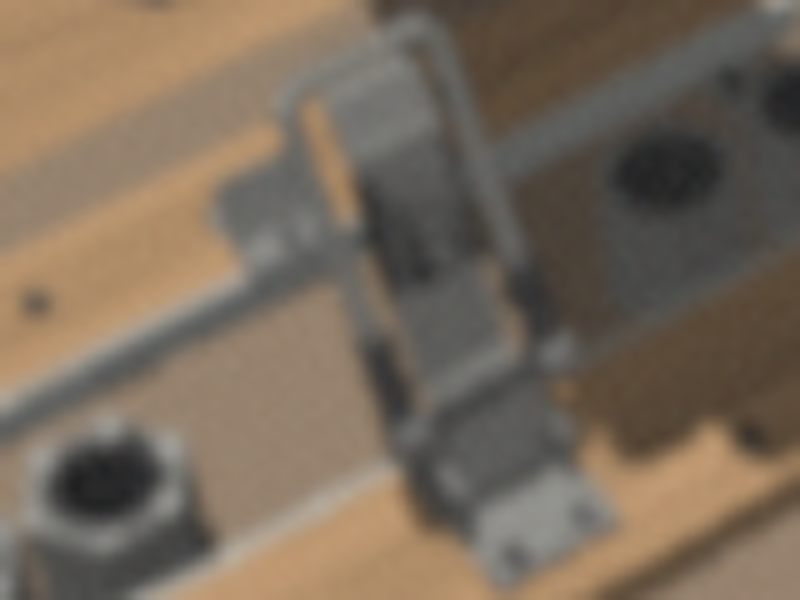

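```bash
python3 - <<'E'
from h import *
s=Cam.load("side26"); c=Cam.load("scene26")
for n,a,b in [("bar",(299,142),(203.5,225.8)),("levend",(294.5,146),(205.5,227.5)),("looppiv",(284.5,167),(216,260)),("levpiv",(283,173),(218,264))]:
    P,e=tri(s,[a],c,[b]); print(n,P.round(4),(tojig(P)*1e3).round(1),round(P[2]*1e3,1),"gap",(e*1e3).round(1))
E
```

```text
bar [ 0.5208 -0.1613  0.139 ] [-16.6  -1.4] 139.0 gap 0.8
levend [ 0.5278 -0.157   0.1325] [-9.4  2.5] 132.5 gap 8.3
looppiv [ 0.5585 -0.1621  0.0603] [21.1 -4. ] 60.3 gap 6.4
levpiv [ 0.5608 -0.1589  0.0446] [23.5 -0.8] 44.6 gap 4.0
```

```bash
python3 - <<'E'
from h import *
print(jig(-.15,0,.018)); plan(jig(-.15,0,.1),JY); plan(jig(-.15,0,.018),JY)
E
```

```text
[ 0.38744849 -0.1657728   0.018     ]
 shift [-0.0396 -0.1285  0.2119] turn [-0.0025 -0.0007  0.0011]
 shift [-0.0397 -0.1283  0.2939] turn [-0.0025 -0.0007  0.0011]
```

```bash
python3 -m handwheel '[[[-0.02,-0.05,0.01,0,0,0,0],[-0.04,-0.1,0.03,0,0,0,0],[-0.04,-0.128,0.08,0,0,0,0],[-0.04,-0.128,0.14,0,0,0,0],[-0.04,-0.128,0.2,0,0,0,0],[-0.04,-0.128,0.21,0,0,0,0],[-0.04,-0.128,0.21,0,0,0,0]]]' 40
python3 - <<'E'
from h import *
plan(jig(-.15,0,.018),JY)
w=Cam("wrist","wrist27")
print(manip.get_obs()["joint_pos"].round(3))
E
```

```text
clock: 37.5
position: [0.3893, -0.1665, 0.1038]
ee_rot: [0.691, 0.723, -0.0, -0.0]
ft_force: [0.5, -0.0, 0.7]
grip_width: 0.004
 shift [ 0.0008 -0.0017  0.0858] turn [-0.0006 -0.0003  0.0008]
[ 0.325  0.013 -0.029  2.114  0.     1.013  0.341]
```

View pics/wrist27.png

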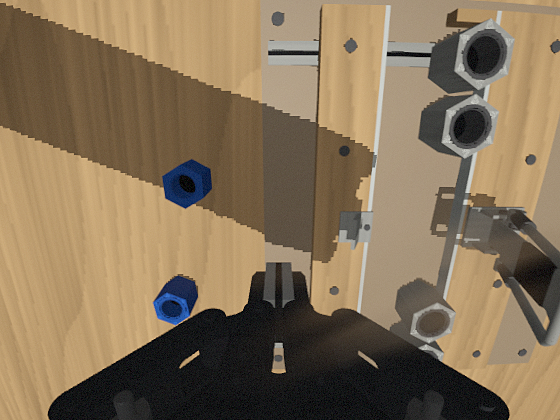

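```bash
python3 -m handwheel '[[[0,-0.001,0.05,0,0,0,0],[0,-0.001,0.083,0,0,0,0],[0,-0.001,0.085,0,0,0,0],[0,-0.001,0.085,0,0,0,0]]]'
python3 -m handwheel '[[[0,0.006,0,0,0,0,0],[0,0.012,0,0,0,0,0],[0,0.018,0,0,0,0,0],[0,0.024,0,0,0,0,0],[0,0.03,0,0,0,0,0],[0,0.036,0,0,0,0,0],[0,0.04,0,0,0,0,0],[0,0.044,0,0,0,0,0]]]'
python3 - <<'E'
from h import *
o=manip.get_obs();print((tojig(o["position"])*1e3).round(1))
s=Cam("side","side28"); crop(s.img,300,180,150,110,5,"s28"); w=Cam("wrist","wrist28")
E
```

```text
clock: 38.05
position: [0.3897, -0.1671, 0.0203]
ee_rot: [0.691, 0.723, 0.001, 0.001]
ft_force: [0.2, 0.2, -0.0]
grip_width: -0.001
clock: 39.05
position: [0.4323, -0.1648, 0.0185]
ee_rot: [0.691, 0.723, -0.0, -0.0]
ft_force: [-3.3, 1.0, 5.2]
grip_width: -0.005
[-105.1   -1. ]
s28 origin 225 125 scale 5
```

View pics/s28.png

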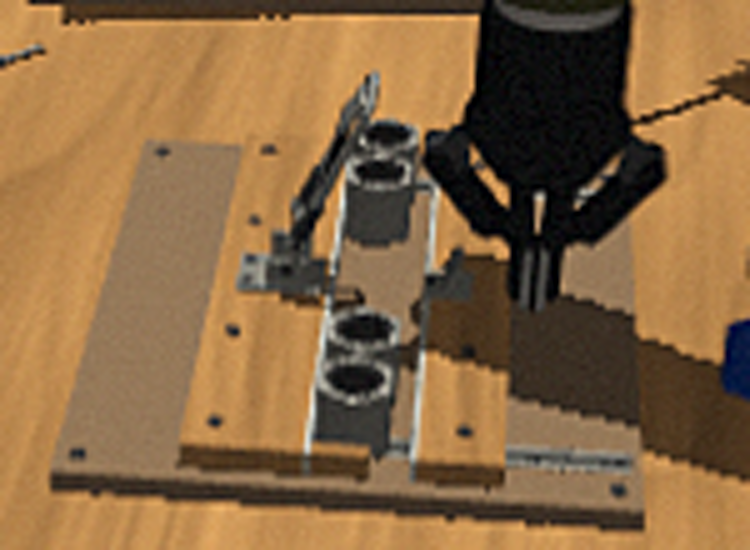

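View pics/wrist28.png

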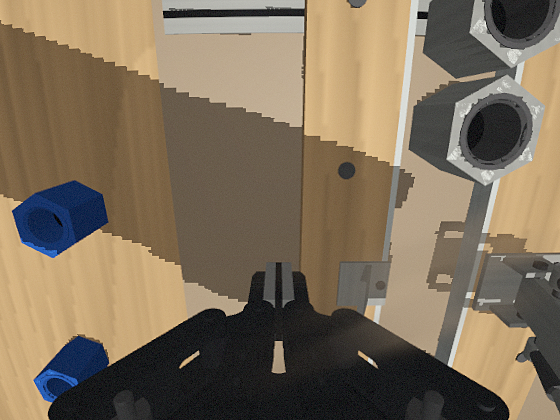

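```bash
python3 -m handwheel '[[[0,0.004,0,0,0,0,0],[0,0.008,0,0,0,0,0],[0,0.011,0,0,0,0,0],[0,0.013,0,0,0,0,0],[0,0.014,0,0,0,0,0]]]'
python3 -m handwheel '[[[0,0.002,0,0,0,0,0],[0,0.002,0,0,0,0,0]]]'
python3 - <<'E'
from h import *
o=manip.get_obs();print((tojig(o["position"])*1e3).round(1))
E
```

```text
clock: 39.78
position: [0.4443, -0.1641, 0.0179]
ee_rot: [0.691, 0.723, -0.001, -0.002]
ft_force: [-12.6, 0.9, 11.8]
grip_width: -0.001
clock: 40.02
position: [0.4446, -0.1641, 0.0178]
ee_rot: [0.691, 0.722, -0.002, -0.003]
ft_force: [-19.6, 1.6, 17.7]
grip_width: 0.001
[-92.9  -0.9]
```

```bash
python3 -m handwheel '[[[0,-0.006,0,0,0,0,0],[0,-0.014,-0.01,0,0,0,0],[0,-0.02,-0.06,0,0,0,0],[0,0.02,-0.12,0,0,0,0],[0,0.07,-0.18,0,0,0,0],[0.02,0.1,-0.24,0,0,0,0],[0.04,0.11,-0.29,0,0,0,0],[0.04,0.11,-0.29,0,0,0,0]]]'
python3 - <<'E'
from h import *
s=Cam("side","side29"); crop(s.img,300,180,150,110,5,"s29"); w=Cam("wrist","wrist29");crop(w.img,260,190,200,150,4,"w29")
print(manip.get_obs()["position"])
E
```

```text
clock: 41.02
position: [0.558, -0.1173, 0.3128]
ee_rot: [0.69, 0.724, 0.002, 0.002]
ft_force: [0.2, -0.5, -0.3]
grip_width: -0.003
s29 origin 225 125 scale 5
w29 origin 160 115 scale 4
[ 0.5576197  -0.11777343  0.31142893]
```

View pics/s29.png

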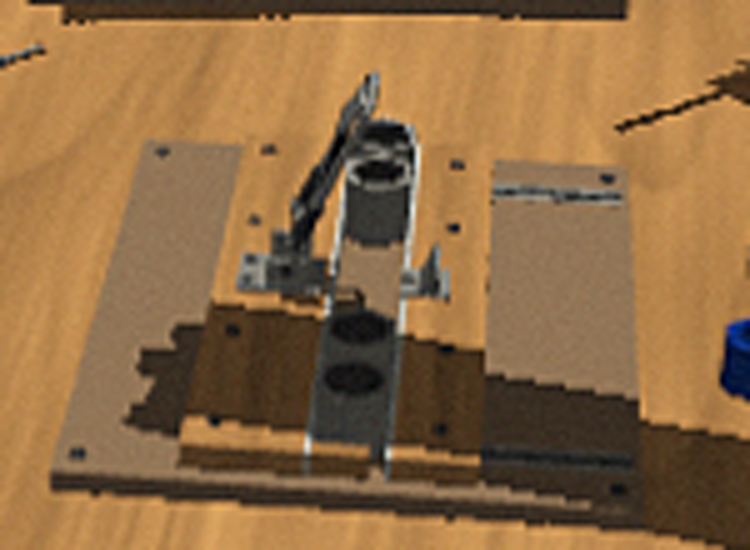

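View pics/wrist29.png

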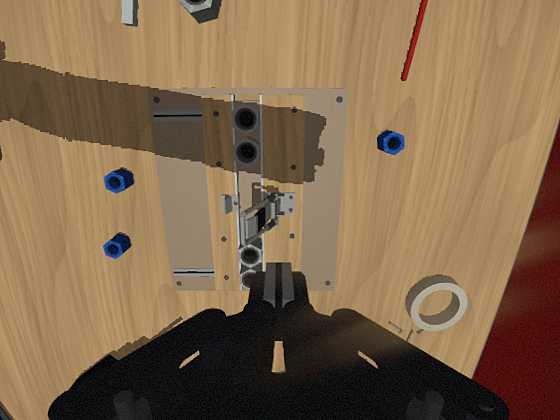

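```bash
python3 - <<'E'
from h import *
w=Cam.load("wrist29"); crop(w.img,255,195,100,75,8,"w29b"); crop(w.img,250,250,70,52,11,"w29c")
E
```

```text
w29b origin 205 157 scale 8
w29c origin 215 224 scale 11
```

View pics/w29b.png

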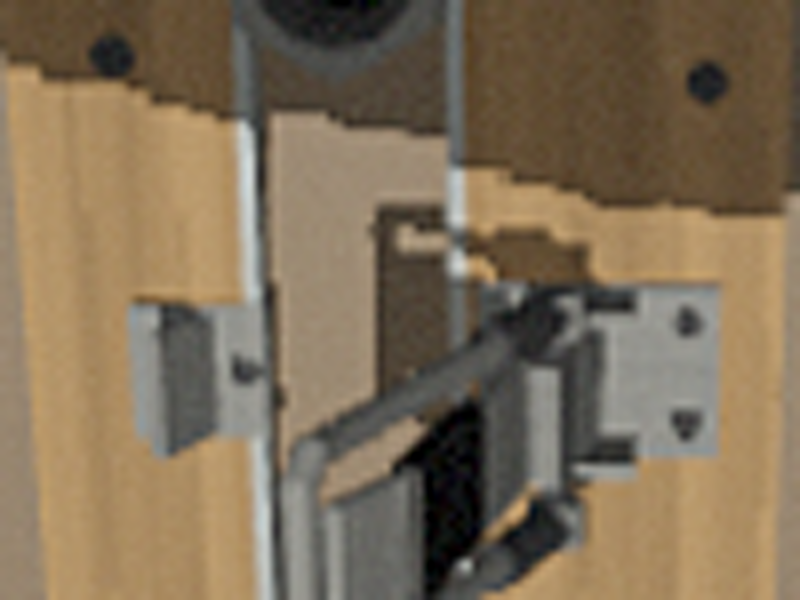

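```bash
python3 - <<'E'
from h import *
w=Cam.load("wrist29")
W=lambda p,z:w.hit((np.array(p)-3.5)/8+np.array([205,157]),z)[0]
print((tojig(W((262,280),.026))*1e3).round(1),(tojig(W((450,280),.026))*1e3).round(1))
# targets
for q in [(.03,.03,.11),(-.07,.03,.11)]: print(jig(*q))
plan(jig(.035,.030,.16),JY)
E
```

```text
[-37.8  16.9] [-2.2 16.9]
[ 0.56593574 -0.12779514  0.11      ]
[ 0.46603474 -0.13224367  0.11      ]
 shift [-0.0104  0.012   0.1515] turn [0.0054 0.0004 0.0028]
```

```bash
python3 -m handwheel '[[[-0.012,0.012,0.05,0.005,0,0.003,0],[-0.012,0.012,0.1,0.005,0,0.003,0],[-0.012,0.012,0.15,0.005,0,0.003,0],[-0.012,0.012,0.15,0.005,0,0.003,0]]]'
python3 - <<'E'
from h import *
o=manip.get_obs();print((tojig(o["position"])*1e3).round(1))
s=Cam("side","side30"); crop(s.img,290,165,120,90,6,"s30");c=Cam("scene","scene30");crop(c.img,215,240,120,90,6,"c30")
plan(jig(.035,.028,.115),JY)
E
```

```text
clock: 41.62
position: [0.5652, -0.1306, 0.154]
ee_rot: [0.692, 0.722, -0.004, -0.005]
ft_force: [-0.9, 0.5, 0.9]
grip_width: -0.003
[29.1 27.3]
s30 origin 230 120 scale 6
c30 origin 155 195 scale 6
 shift [0.0013 0.0026 0.0444] turn [-0.0045  0.0001 -0.003 ]
```

View pics/s30.png

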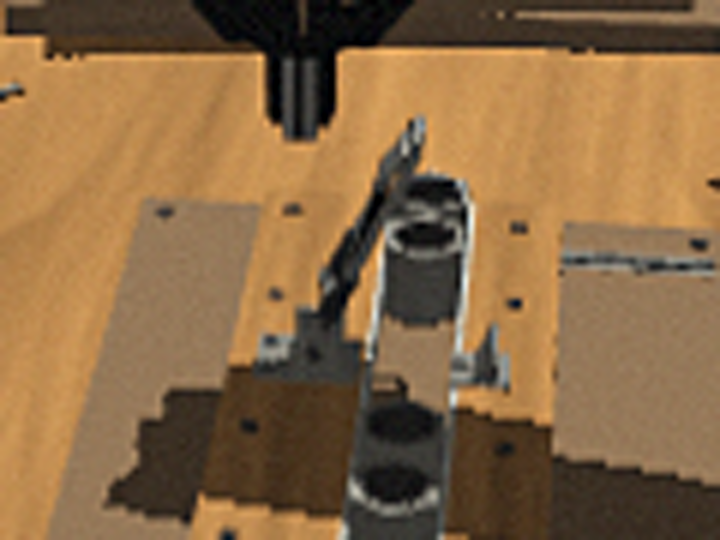

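View pics/c30.png

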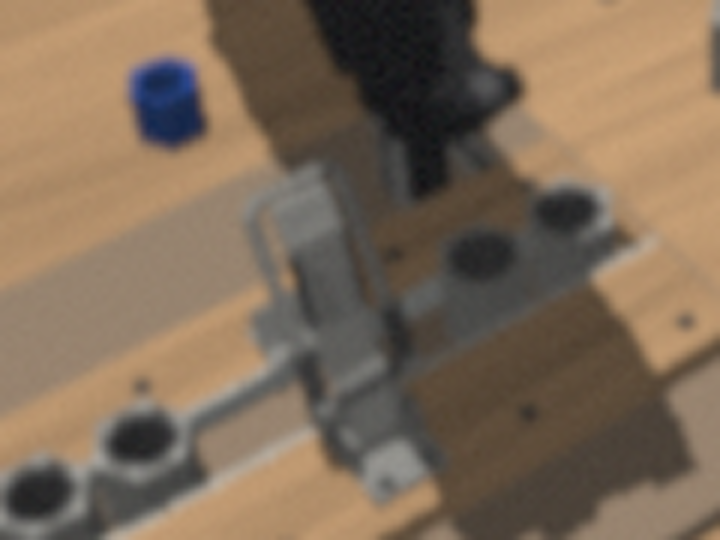

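```bash
python3 -m handwheel '[[[0,0.002,0.02,0,0,0,0],[0,0.002,0.038,0,0,0,0],[0,-0.008,0.038,0,0,0,0],[0,-0.018,0.038,0,0,0,0],[0,-0.028,0.038,0,0,0,0],[0,-0.038,0.038,0,0,0,0],[0,-0.048,0.038,0,0,0,0],[0,-0.058,0.038,0,0,0,0]]]'
python3 - <<'E'
from h import *
o=manip.get_obs();print((tojig(o["position"])*1e3).round(1))
s=Cam("side","side31"); crop(s.img,290,165,120,90,6,"s31");c=Cam("scene","scene31");crop(c.img,215,240,120,90,6,"c31")
E
```

```text
clock: 42.72
position: [0.5099, -0.133, 0.1207]
ee_rot: [0.692, 0.722, -0.002, -0.002]
ft_force: [0.0, -1.4, 1.4]
grip_width: 0.001
[-26.3  27.3]
s31 origin 230 120 scale 6
c31 origin 155 195 scale 6
```

View pics/s31.png

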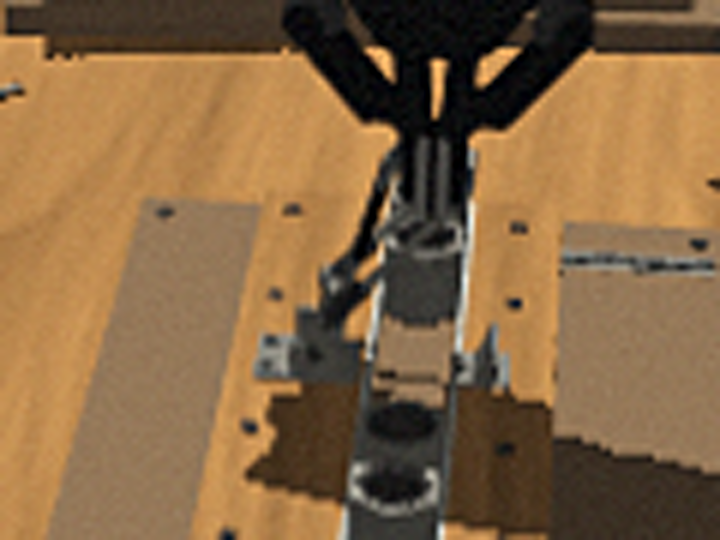

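View pics/c31.png

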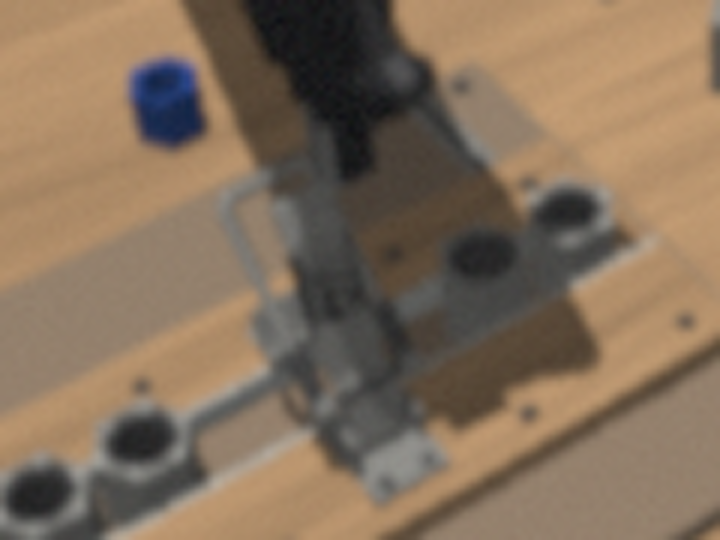

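```bash
python3 -m handwheel '[[[0,-0.01,0.003,0,0,0,0],[0,-0.018,0.012,0,0,0,0],[0,-0.024,0.025,0,0,0,0],[0,-0.028,0.04,0,0,0,0],[0,-0.028,0.052,0,0,0,0],[0,-0.028,0.062,0,0,0,0],[0,-0.028,0.068,0,0,0,0],[0,-0.028,0.068,0,0,0,0]]]'
python3 - <<'E'
from h import *
o=manip.get_obs();print((tojig(o["position"])*1e3).round(1))
s=Cam("side","side32"); crop(s.img,290,165,120,90,6,"s32");c=Cam("scene","scene32");crop(c.img,215,240,120,90,6,"c32")
E
```

```text
clock: 43.82
position: [0.4822, -0.1341, 0.0524]
ee_rot: [0.692, 0.722, -0.002, -0.002]
ft_force: [0.3, 0.7, 0.3]
grip_width: 0.002
[-54.   27.5]
s32 origin 230 120 scale 6
c32 origin 155 195 scale 6
```

View pics/s32.png

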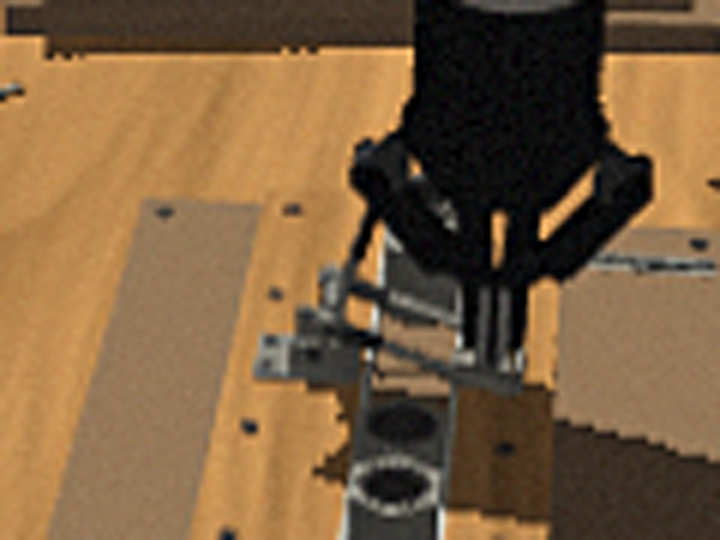

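View pics/c32.png

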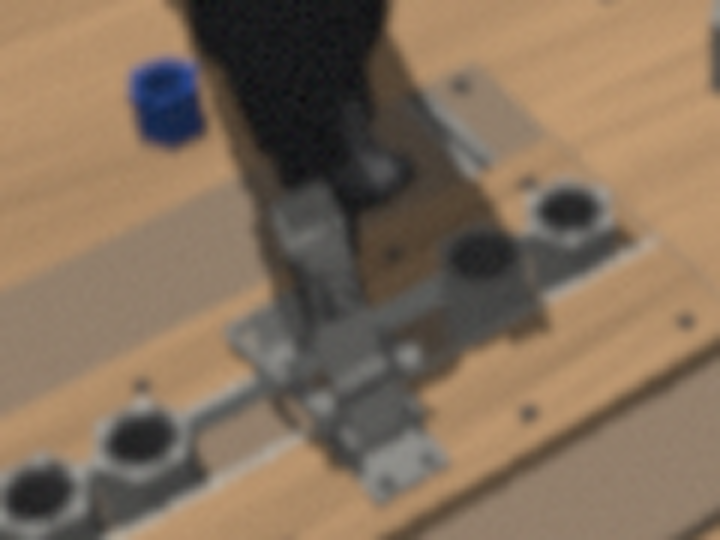

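```bash
python3 -m handwheel '[[[0,0,-0.05,0,0,0,0],[0,0,-0.11,0,0,0,0],[0,0.01,-0.17,0,0,0,0],[0,0.03,-0.19,0,0,0,0],[0,0.03,-0.19,0,0,0,0]]]'
python3 - <<'E'
from h import *
w=Cam("wrist","wrist33"); s=Cam("side","side33"); crop(s.img,300,180,100,75,8,"s33");c=Cam("scene","scene33");crop(c.img,210,248,80,60,10,"c33")
crop(w.img,270,250,160,120,5,"w33")
E
```

```text
clock: 44.55
position: [0.5146, -0.1326, 0.2444]
ee_rot: [0.692, 0.722, -0.001, -0.0]
ft_force: [0.1, -0.4, -1.3]
grip_width: 0.002
s33 origin 250 142 scale 8
c33 origin 170 218 scale 10
w33 origin 190 190 scale 5
```

View pics/s33.png

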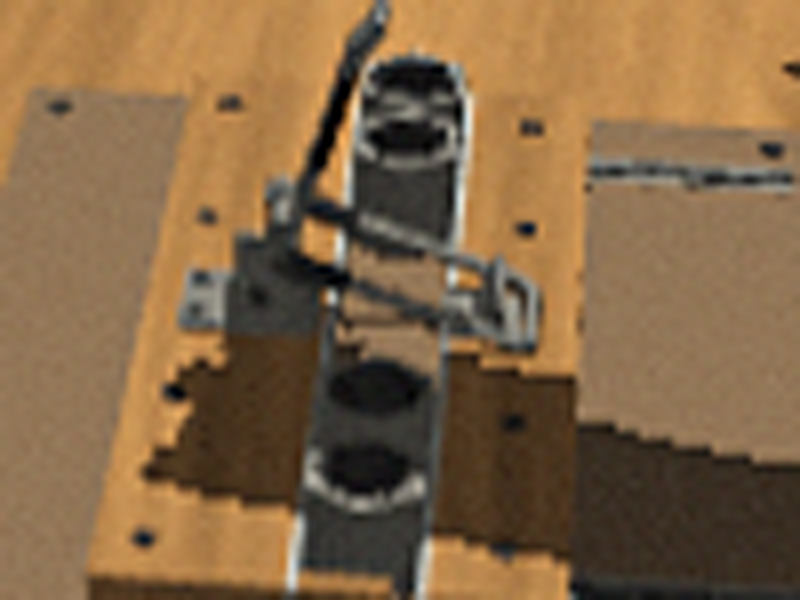

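View pics/c33.png

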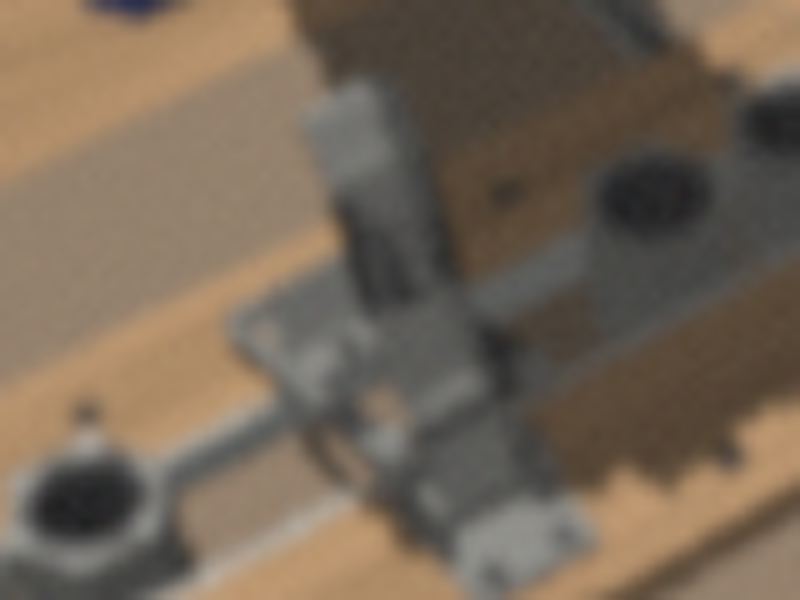

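View pics/wrist33.png

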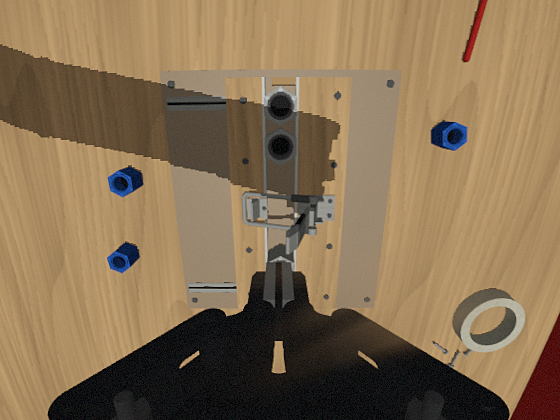

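```bash
python3 - <<'E'
from h import *
plan(jig(-.03,0,.115),JY)
E
```

```text
shift [-0.0275 -0.0049  0.1262] turn [-0.0072 -0.0005 -0.0027]
```

```bash
python3 -m handwheel '[[[-0.028,-0.005,0,0,0,0,0],[-0.028,-0.005,0.04,0,0,0,0],[-0.028,-0.005,0.09,0,0,0,0],[-0.028,-0.005,0.126,0,0,0,0],[-0.028,-0.005,0.126,0,0,0,0]]]'
python3 - <<'E'
from h import *
o=manip.get_obs();print((tojig(o["position"])*1e3).round(1),o["position"],o["ft_force"])
s=Cam("side","side34"); crop(s.img,300,170,100,75,8,"s34")
for q in [(.010,.115),(.030,.114),(.0515,.106),(.0695,.093),(.083,.075),(.088,.061),(.091,.045)]: plan(jig(q[0],0,q[1]),JY)
E
```

```text
clock: 45.32
position: [0.5056, -0.1606, 0.1133]
ee_rot: [0.692, 0.722, -0.004, -0.005]
ft_force: [0.1, -0.3, 0.2]
grip_width: -0.003
[-31.7  -0. ] [ 0.50563156 -0.16055036  0.11334736] [ 0.12482295 -0.33975337  0.216952  ]
s34 origin 250 132 scale 8
 shift [0.0006 0.04   0.0004] turn [-0.0079 -0.0009 -0.0028]
 shift [0.0006 0.06   0.0013] turn [-0.0079 -0.0009 -0.0028]
 shift [0.0007 0.0816 0.0091] turn [-0.0079 -0.0009 -0.0028]
 shift [0.0007 0.0997 0.022 ] turn [-0.0079 -0.0009 -0.0028]
 shift [0.0007 0.1133 0.0399] turn [-0.0079 -0.0009 -0.0028]
 shift [0.0007 0.1184 0.0538] turn [-0.0079 -0.0009 -0.0028]
 shift [0.0007 0.1215 0.0698] turn [-0.0079 -0.0009 -0.0028]
```

View pics/s34.png

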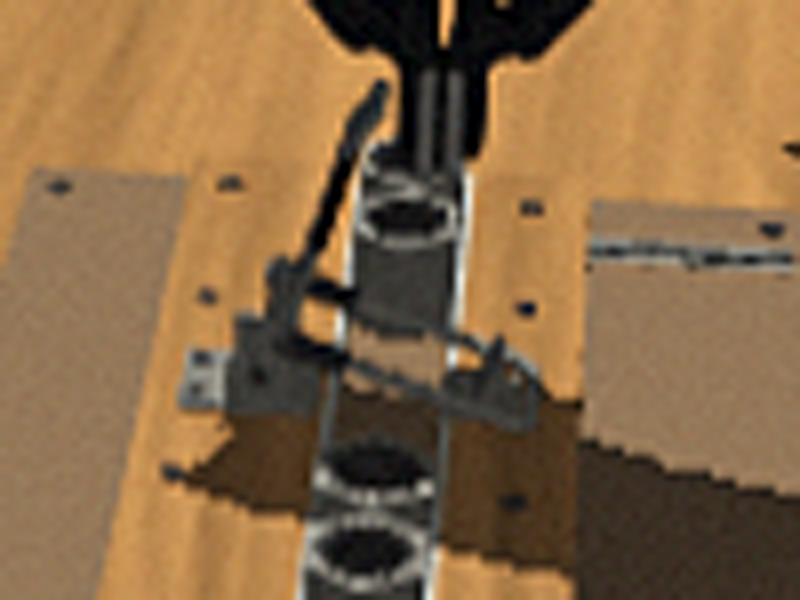

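```bash
python3 -m handwheel '[[[0,0.015,0,0,0,0,0],[0,0.027,0,0,0,0,0],[0,0.038,0,0,0,0,0],[0,0.048,0,0,0,0,0],[0,0.058,0.001,0,0,0,0],[0,0.067,0.003,0,0,0,0],[0,0.075,0.006,0,0,0,0],[0,0.082,0.009,0,0,0,0]]]'
python3 - <<'E'
from h import *
o=manip.get_obs();print((tojig(o["position"])*1e3).round(1),o["position"],o["ft_force"])
s=Cam("side","side35"); crop(s.img,290,170,100,75,8,"s35")
E
```

```text
clock: 46.38
position: [0.5909, -0.1575, 0.1068]
ee_rot: [0.692, 0.722, -0.002, -0.002]
ft_force: [-1.9, -0.3, -0.3]
grip_width: -0.003
[53.7 -0.8] [ 0.59093536 -0.15750586  0.10683   ] [-1.91387075 -0.2513213  -0.25055403]
s35 origin 240 132 scale 8
```

View pics/s35.png

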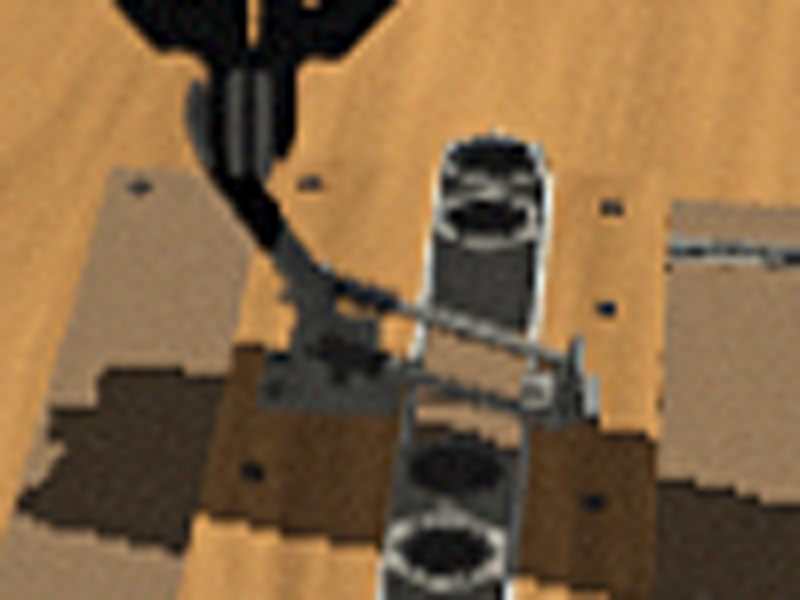

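```bash
python3 -m handwheel '[[[0,0.009,0.006,0,0,0,0],[0,0.017,0.013,0,0,0,0],[0,0.023,0.021,0,0,0,0],[0,0.029,0.029,0,0,0,0],[0,0.032,0.036,0,0,0,0]]]'
python3 -m handwheel '[[[0,0.002,0.006,0,0,0,0],[0,0.004,0.012,0,0,0,0],[0,0.005,0.018,0,0,0,0],[0,0.006,0.023,0,0,0,0],[0,0.006,0.027,0,0,0,0],[0,0.006,0.029,0,0,0,0]]]'
python3 - <<'E'
from h import *
o=manip.get_obs();print((tojig(o["position"])*1e3).round(1),o["position"],o["ft_force"])
s=Cam("side","side36"); crop(s.img,290,170,100,75,8,"s36")
E
```

```text
clock: 47.05
position: [0.6231, -0.1562, 0.0706]
ee_rot: [0.692, 0.722, -0.002, -0.001]
ft_force: [0.8, -0.3, 2.2]
grip_width: -0.002
clock: 47.8
position: [0.6283, -0.1561, 0.0453]
ee_rot: [0.692, 0.722, -0.002, -0.002]
ft_force: [-18.6, 3.6, 41.1]
grip_width: -0.0
[91. -1.] [ 0.6282518  -0.15608741  0.04533366] [-18.58721146   3.58338865  41.08901406]
s36 origin 240 132 scale 8
```

View pics/s36.png

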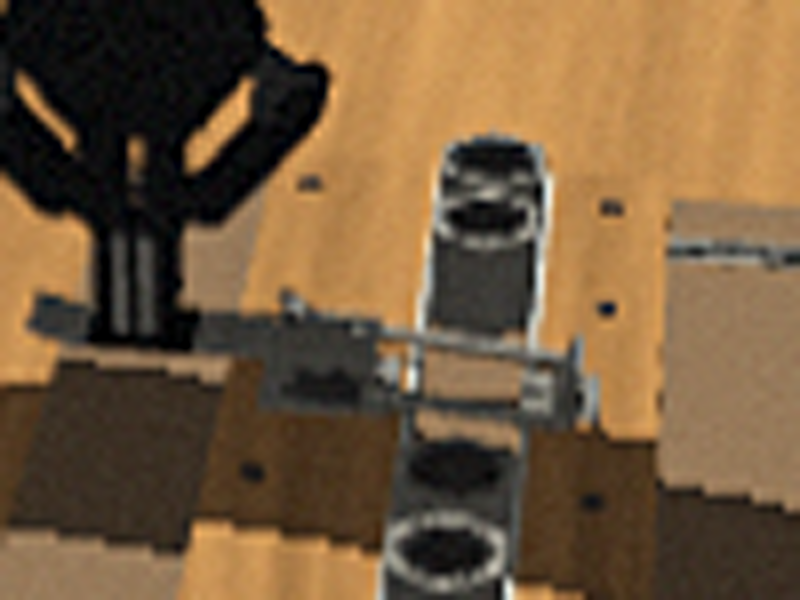

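```bash
python3 -m handwheel '[[[0,0,-0.008,0,0,0,0],[0,0,-0.05,0,0,0,0],[0,-0.02,-0.11,0,0,0,0],[0.01,-0.05,-0.17,0,0,0,0],[0.03,-0.09,-0.22,0,0,0,0],[0.03,-0.1,-0.26,0,0,0,0],[0.03,-0.1,-0.26,0,0,0,0]]]'
python3 - <<'E'
from h import *
s=Cam("side","side37"); crop(s.img,290,180,120,90,6,"s37");w=Cam("wrist","wrist37");c=Cam("scene","scene37");crop(c.img,215,240,120,90,6,"c37")
crop(w.img,270,180,160,220,2.7,"w37")
E
```

```text
clock: 48.72
position: [0.529, -0.1304, 0.3069]
ee_rot: [0.692, 0.722, 0.0, 0.001]
ft_force: [0.4, -0.0, -1.2]
grip_width: 0.003
s37 origin 230 135 scale 6
c37 origin 155 195 scale 6
w37 origin 190 70 scale 2.7
```

View pics/s37.png

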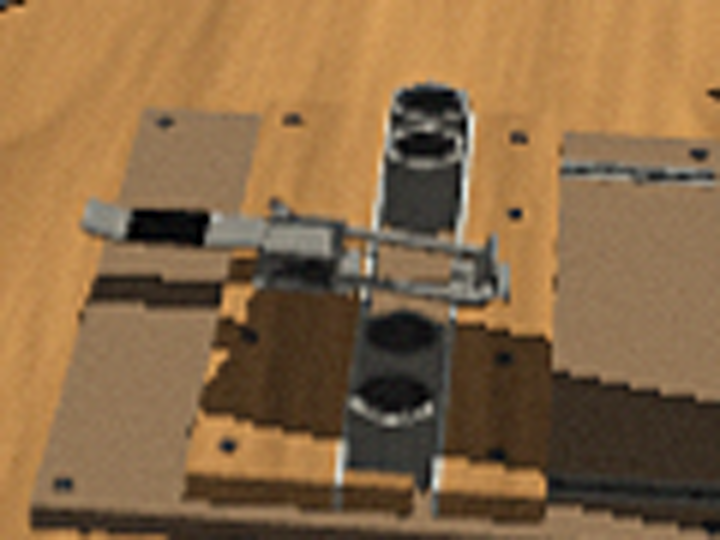

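View pics/wrist37.png

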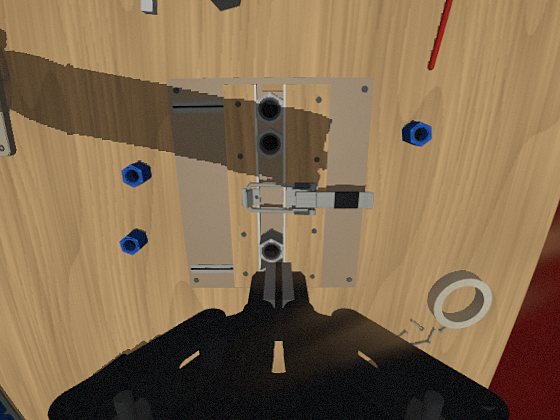

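View pics/c37.png

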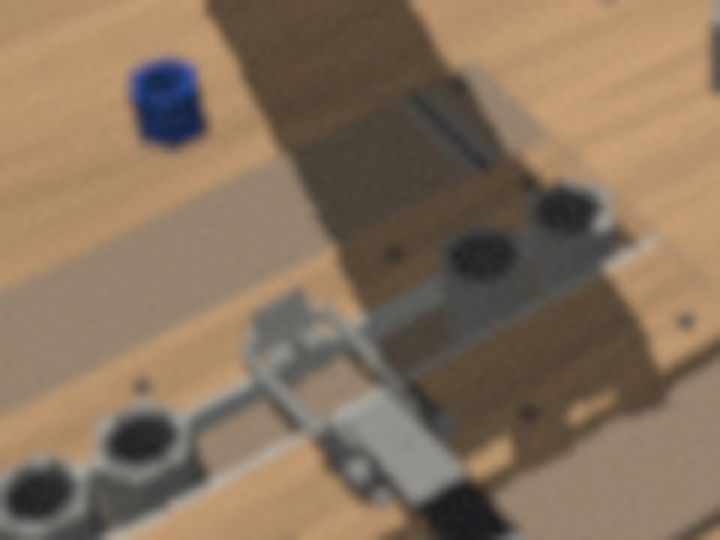

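View pics/side37.png

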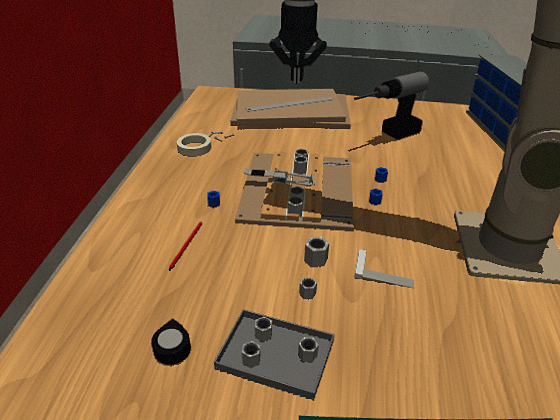

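```bash
python3 -m handwheel '[[[-0.05,0,-0.02,0,0,0,0.085],[-0.05,0,-0.02,0,0,0,0.085],[-0.05,0,-0.02,0,0,0,0.085]]]'
python3 - <<'E'
from h import *
w=Cam("wrist","wrist38")
crop(w.img,270,190,130,240,2.5,"w38")
crop(w.img,270,110,80,110,5,"w38a");crop(w.img,270,225,80,110,5,"w38b")
a=cv2.imread("pics/w38a.png");b=cv2.imread("pics/w38b.png");cv2.imwrite("pics/w38ab.png",np.hstack([a,b]))
E
```

```text
clock: 49.25
position: [0.5304, -0.1798, 0.3209]
ee_rot: [0.692, 0.722, -0.002, -0.003]
ft_force: [0.2, 0.2, -0.0]
grip_width: 0.633
w38 origin 205 70 scale 2.5
w38a origin 230 55 scale 5
w38b origin 230 170 scale 5
```

View pics/w38ab.png

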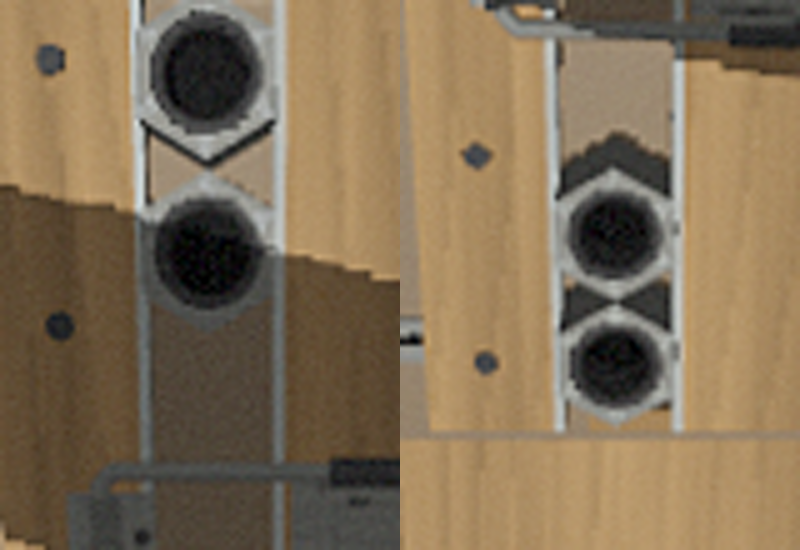

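All four nuts are gripped with their flats against the jaws. Loop hooked, lever flat.

```bash
python3 -c "
from workcell import manip
print(manip.hand_in())"
```

```text
the job is handed in; nothing more can be done
None
```

I finished the job and handed it in at about 49 s on the robot's clock, well under the 210 s limit.

- **Small nuts:** both M20 nuts left in the jig are now standing in the grey tray with the one that was already there.
- **M24 nuts:** all four were present and now stand in the jig, about 78 mm and 122 mm either side of the latch. One was knocked out of line during the run, so I re-gripped it and put it back.
- **Clamping:** I slid the jaw up to the nuts until the push force rose to about 20 N. I then laid the loop over the keeper, and only after that pressed the lever down flat. The wrist force was about 45 N at the end of the lever press.

**Last checks:** with the robot clear of the jig, the pictures show:
- the lever staying flat after release, and the loop's bar behind the keeper;
- two flats of each nut lying along the jaws;
- three small nuts in the tray;
- the big nut, the small nut on the bench, the blue look-alikes and the tools where they started, judging by eye.

I measured the gap before latching, at 35.6 mm against the nominal 36 mm, but did not measure it again with the latch shut. The lever angle and the spring stretch were only judged by eye from the pictures. No check failed or disagreed.

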